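Wind a ratcheted sample shuttle out and load its keyed cells

ROBOT

A 6-joint arm with a two-finger parallel gripper is mounted at the origin on a cart in front of the work surface, level with it; the furniture and walls round the work are solid. World frame = base frame: x ahead of the robot, y to its left, z up, the work surface at z = 0. Lengths are in m, angles in rad, forces in N, time in s.
With the tool pointing down it reaches from about 0.25 to 0.775 m from the base axis. Payload 8.9 kg.
Tool frame: the origin (TCP) lies on the centre line of the jaws, within the pads' length; the fingertips stand 11 mm ahead of it and the grasp point (between the pads) lies 8 mm behind it; z points along the fingers, y is the line along which they close (so a half turn about z gives the same grasp; the last joint's range is limited). The gripper opens to 85 mm and grips with 20 to 120 N. Pads are 22 mm wide; open, the fingers measure 114 mm over their backs; the gripper's body (76 mm by 85 mm) begins 54 mm behind the grasp point. The pads swing forward as they close: fully open they stand 13 mm farther back than shut.
Start: joints at [-1.401, 0.291, -0.153, 1.127, 0, 1.431], TCP at [0.16, -0.5, 0.242] pointing down, gripper open.
Joint ranges: [-2.52, 2.52], [-0.91, 1.74], [-1.3, 1.37], [-1.96, 2.02], [-1.52, 1.47], [-3.14, 3.14]. Speed limits (rad/s): [2.22, 2.22, 2.79, 3.14, 3.14, 3.14].

INTERFACE

Orientations are given as a 3x3 rotation matrix whose columns are the frame's x, y, z axes.
In Python, from plant import manip gives the robot as it stands.
- The arm moves only by the tool pendant, called after ">>>" as name(argument=value, ...), one argument or row to a line, values as JSON. Schema: {"type":"object","properties":{"motion":{"type":"object","properties":{"deltas":{"type":"array","items":{"type":"array","items":{"type":"number"},"minItems":6,"maxItems":6},"minItems":1,"maxItems":10}},"additionalProperties":false,"required":["deltas"]},"aperture":{"type":"number"},"only":{"type":"string"},"quiet":{"type":"boolean"},"lines":{"type":"string"}},"required":["motion"],"additionalProperties":false}. motion is an object whose key "deltas" holds a list of rows, 1 to 10 of them, each of 6 numbers: dx, dy, dz in m, then a rotation vector rx, ry, rz in rad; each row shifts and turns the commanded pose from where the row before left it, along the tool's axes as they then stand; what a row does not reach is not made up. A row lasts 1/12 s, in which the tool goes at most 0.0417 m and 0.125 rad, less where a joint would pass 70% of its speed; a pose out of reach is approached as far as the arm can. aperture is the finger opening in m, set as the call begins (left out keeps the last). The fingers move at their own pace and stop on an object; the grip force is fixed at half the most. Time passes only in rows, so rows that do not move let the fingers close. The tool returns the time, the measured TCP pose, the force, the opening and the grip force at its end. only (a regular expression) keeps the lines of the reply that match it, lines (a string "A,B") keeps lines A to B, and quiet returns only ok. Input that does not fit is refused with a message, and nothing moves.
- manip.get_obs(): the state, without advancing time (a new reading comes with each control period).
- manip.camera(name): name is "scene" or "top"; returns the picture (400x640x3 uint8, blue, green, red); there is no depth.
- manip.camera_model(name): a dict with "fx", "fy", "cx", "cy" (pixels), "origin" and "attitude" of the camera in the world. Camera axes: x right, y down, z forward; pixel columns grow to the right and rows downward; lengths in m; the calibration is good to about 2 mm. A picture is of the moment at which its call begins. camera_model takes no time and is no camera call.
- manip.close_job(): hands the job in; it is judged then, once.
The state is a dict: "time": time; "joints": joint angles; "qvel": joint speeds; "joint_efforts": joint torques, N m; "tool_pos": TCP position; "ee_rot": TCP orientation; "contact_force": force on the tool from outside, world axes, zero at the start; "wrist_torque": the same for the moment, N m; "width": finger opening in m; "gripper_force": force on a finger pad.
Only numpy, scipy, OpenCV 4.12 (cv2) and the standard library are available. Lean on these libraries where they do the work, as an engineer would, in place of code of your own. Each camera call takes 0.05 s, during which the arm holds its last target. There are 200 camera calls.

TASK

Get the sample shuttle ready for the next run. Lift the ratchet pawl and throw it right back clear of the toothed wheel, wind the wheel backward (clockwise) by its knob until the pointer of the carriage stands at the white line of the index block, then drop the pawl back onto the teeth so that the wheel is held again. After that seat every sample cell that stands on the table fully home in a nest of its own, lug in the notch, and leave the carriage at the mark with the pawl down; do not disturb the mount, the screwdriver and the lens tube.

Things in the scene. Friction and masses are not known exactly. Their poses are not given: they have to be found in the camera images.
- shuttle_frame: Fixed aluminium frame: open tunnel housing (x -67..67, y -85..85, top z = 90 mm) on a rail plate (100 mm wide, y -110..335, 14 mm high). Origin: on the table under the housing's middle. +y: along the rail, the way the carriage comes out; -x: robot's side. On the housing lie the toothed wheel (vertical axis through this origin) and, on its -x side, the pawl.
- carriage (a joint): Slide of the carriage along the frame's +y (m): 0 = in under the housing, grows as it comes out, stops at 0.25. Geared to the wheel, 0.0125 m per rad; move it by the wheel only. Plate 78 mm wide, 212 mm long, top face at z = 26 mm, three nests 68 mm apart. Stays where it is left.
- wheel (a joint): Angle of the ratchet wheel (rad), grows clockwise from above (backward, carriage comes out). Light friction (0.1 N m), stays where left. Disc of 126 mm diameter, top at z = 108 mm, 12 saw teeth 7 mm high on its upper face, 47 to 62 mm from the axis. The pawl on the teeth stops clockwise turning within one tooth (0.52 rad); anticlockwise it clicks over.
- knob (a point): Grip point (z = 136 mm) of the black upright knob on the wheel: 18 mm diameter, z = 112 to 153 mm, 38 mm from the wheel's axis. It spins on its own axis, so a gripper can hold it at a fixed heading and carry it round the circle. With the pawl thrown back nothing stands in the way of that circle.
- pawl (a joint): Angle of the steel pawl (rad) about a level hinge along the frame's x at pawl_hinge: 0 to 0.17 = lying on the teeth; grows as its free end is lifted up and over toward the frame's +y; stop at 2.4 (thrown back). Let go below about 1.7 it falls back onto the teeth, above 1.9 to the stop.
- pawl_pin (a point): Middle of the pawl's handle, a steel pin 10 mm thick, 47 mm long, sticking out toward the frame's -x, parallel to the hinge, open air below. At pawl angle p it lies from pawl_hinge at y = -50.6 mm x cos(p - 0.159), z = 50.6 mm x sin(p - 0.159) in the frame's axes. Can be held by a vertical tool closing along the frame's y; it turns between the pads.
- pawl_hinge (a point): Point on the pawl's hinge axis, level in x with the middle of the pin: in the frame at x = -84, y = 55, z = 134 mm. Fixed.
- pointer (a point): Tip of the small steel pointer on the -x side of the carriage, near its leading end, z = 22 mm; moves with the carriage along the frame's y.
- index_block: Dark block (12 x 16 x 20 mm) on the robot's side of the rail with a white line across its middle; fixed, but at another place along the rail each run. Origin: on the table on the frame's long axis, at the y of the white line; axes as the frame's. The carriage is at the mark when the pointer has this origin's y in the frame's axes.
- nest_a (a point): Centre of the floor of the nearest the housing nest on the carriage (z = 26 mm): black ring wall 10 mm high, 57 mm inside, 66 mm outside diameter, with a 15 mm notch through it on the frame's -x (robot's) side. A cell fits (2.5 mm play all round) only with its lug in the notch; its origin is then here and its axes parallel to the frame's.
- nest_b (a point): Centre of the floor of the middle nest on the carriage (z = 26 mm): black ring wall 10 mm high, 57 mm inside, 66 mm outside diameter, with a 15 mm notch through it on the frame's -x (robot's) side. A cell fits (2.5 mm play all round) only with its lug in the notch; its origin is then here and its axes parallel to the frame's.
- nest_c (a point): Centre of the floor of the outermost nest on the carriage (z = 26 mm): black ring wall 10 mm high, 57 mm inside, 66 mm outside diameter, with a 15 mm notch through it on the frame's -x (robot's) side. A cell fits (2.5 mm play all round) only with its lug in the notch; its origin is then here and its axes parallel to the frame's.
- cell_a: Sample cell: black disc, 52 mm diameter, 16 mm high, with a lug (10 mm wide) out to 36 mm from the centre toward the cell's -x; on top an upright aluminium handle bar 10 mm thick (cell x), 38 mm long (cell y), z = 16 to 42 mm. Origin: centre of the underside. About 90 g. May be absent (None).
- cell_b: Sample cell: black disc, 52 mm diameter, 16 mm high, with a lug (10 mm wide) out to 36 mm from the centre toward the cell's -x; on top an upright aluminium handle bar 10 mm thick (cell x), 38 mm long (cell y), z = 16 to 42 mm. Origin: centre of the underside. About 90 g. May be absent (None).
- cell_c: Sample cell: black disc, 52 mm diameter, 16 mm high, with a lug (10 mm wide) out to 36 mm from the centre toward the cell's -x; on top an upright aluminium handle bar 10 mm thick (cell x), 38 mm long (cell y), z = 16 to 42 mm. Origin: centre of the underside. About 90 g. May be absent (None).
- kinematic_mount: Bystander: black square mirror mount with two thumb screws, 51 x 51 x 39 mm, loose on the table. Leave alone.
- driver: Bystander: yellow-handled ball driver, 164 mm long, loose on the table. Leave alone.
- lens_tube: Bystander: black lens tube, 30 mm diameter, 30 mm high, loose on the table. Leave alone.

How it is judged:
By the outcome, as a careful person would: the job done as asked, in the order asked, and still so for the second after the job is handed in, with the robot touching nothing.
Of cell_a, cell_b, cell_c only 2 to 3 are there at a start; the rules pass over those that are not, and their reading is None.
At some moment in a run one of cell_a, cell_b, cell_c may be knocked a few centimetres aside while the robot is not near it.
Once in a run the grip may slacken for a moment while it holds something.
It also fails if it takes over 192 s, if anything falls off the work surface, if the arm or the gripper's body presses on something with over 40 N, if the wrist force passes 120 N, or if a joint passes its speed limit or range.

## Working session

There is one attempt and no reset: what is moved stays moved. The work goes in short steps, Python scripts to look and compute and a tool call to move; the robot and the scene stay as the last step left them, time stands still between calls to the robot, and variables do not carry over. Pictures are saved under pics/ and viewed, at most 14 in all, crops included, and the job is handed in when it is done.

```bash
ls; mkdir -p pics; cat > h.py <<'E'
import numpy as np, cv2
from plant import manip
def snap(name,cam="scene"):
    im=manip.camera(cam); cv2.imwrite(f"pics/{name}.png",im); return im
def M(cam): 
    m=manip.camera_model(cam); return m
def ray(cam,u,v,z):
    m=M(cam); R=np.array(m["attitude"]); o=np.array(m["origin"])
    d=R@np.array([(u-m["cx"])/m["fx"],(v-m["cy"])/m["fy"],1]); return o+d*(z-o[2])/d[2]
def proj(cam,p):
    m=M(cam); R=np.array(m["attitude"]); c=R.T@(np.array(p)-np.array(m["origin"]))
    return m["fx"]*c[0]/c[2]+m["cx"], m["fy"]*c[1]/c[2]+m["cy"]
E
python3 - <<'E'
from h import *
snap("s0","scene");snap("t0","top")
for c in("scene","top"):print(M(c))
o=manip.get_obs();print(o["time"],o["tool_pos"],o["ee_rot"],o["width"])
E
```

```text
pics
plant.py
{'fx': 436.8458499856605, 'fy': 436.8458499856605, 'cx': 309.63803842077203, 'cy': 203.11023805890906, 'origin': array([-0.08212445,  0.77803579,  0.72918985]), 'attitude': array([[-0.8501562 , -0.24532116,  0.46588837],
       [-0.52645257,  0.41127581, -0.74411014],
       [-0.00906265, -0.87787797, -0.47879863]])}
{'fx': 395.0948849577893, 'fy': 395.0948849577893, 'cx': 321.7759166771297, 'cy': 195.92955160444276, 'origin': array([ 0.4272744 , -0.19648776,  1.22505759]), 'attitude': array([[ 0.02984988, -0.99646761,  0.07849387],
       [-0.99942396, -0.02848524,  0.01844813],
       [-0.01614705, -0.07899933, -0.99674389]])}
0.1 [ 0.15951039 -0.49979193  0.24179348] [[ 9.52695085e-01  3.03927704e-01 -1.62984801e-04]
 [ 3.03927686e-01 -9.52694414e-01  1.14707612e-03]
 [ 1.93353500e-04 -1.14234937e-03 -9.99999329e-01]] 0.08535879211841142
```

View pics/s0.png

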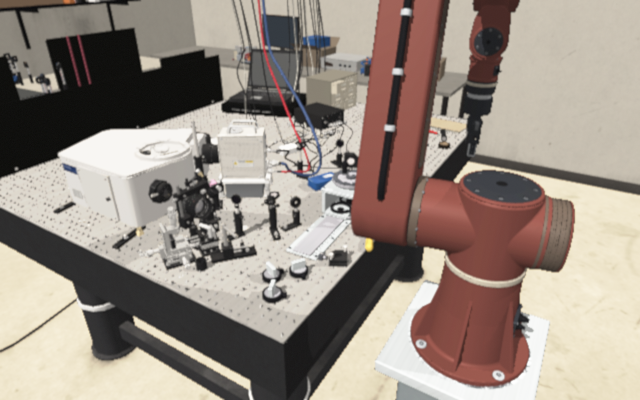

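View pics/t0.png

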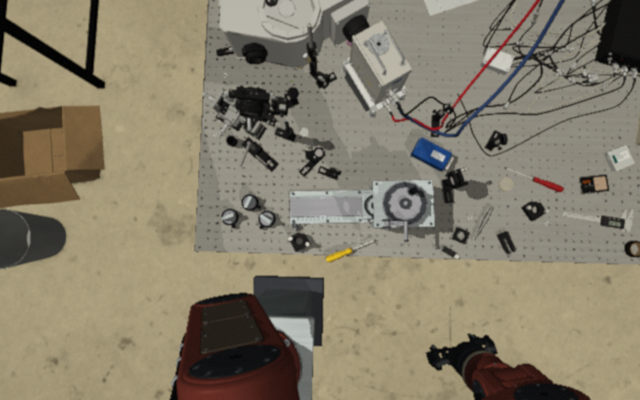

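The top view shows the housing with its wheel at about (404,203), the rail running left to (290,205), and three cells at (250,202), (231,217) and (267,219). The mount is at (301,242) and the driver at (345,251). I'll enlarge those areas.

```bash
python3 - <<'E'
import cv2
t=cv2.imread("pics/t0.png")
cv2.imwrite("pics/t0a.png",cv2.resize(t[165:265,280:440],None,fx=5,fy=5,interpolation=cv2.INTER_CUBIC))
cv2.imwrite("pics/t0b.png",cv2.resize(t[180:260,210:320],None,fx=7,fy=7,interpolation=cv2.INTER_CUBIC))
E
```

```text
(no output)
```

View pics/t0a.png

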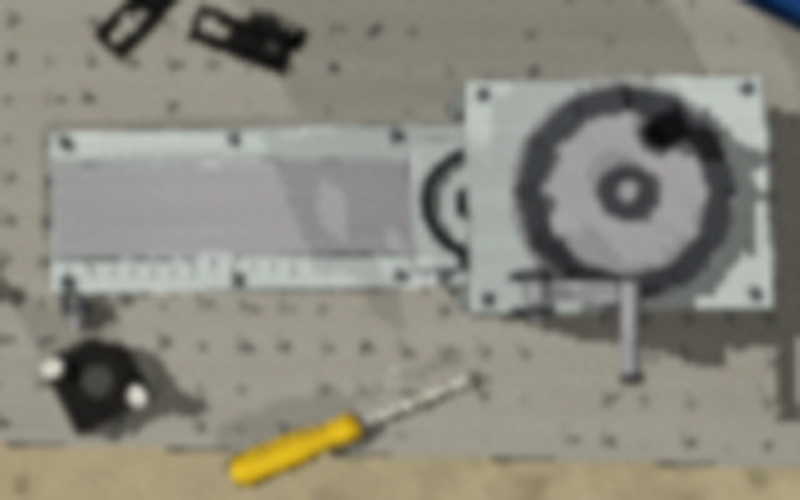

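View pics/t0b.png

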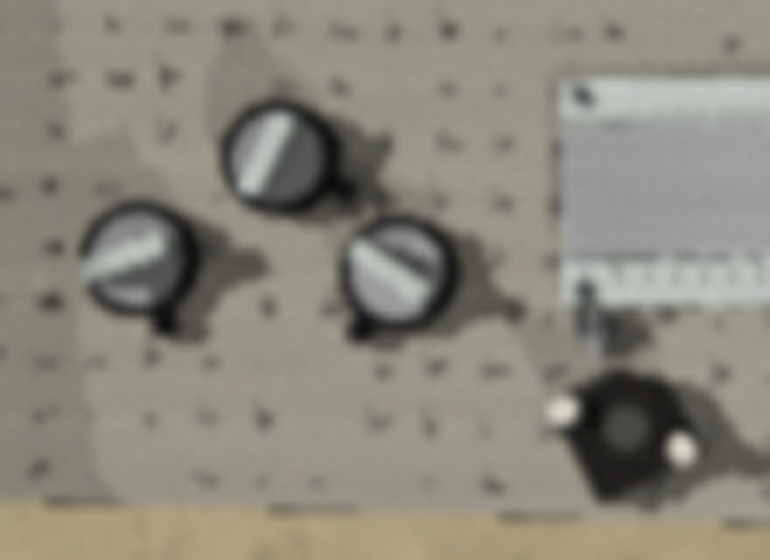

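Crop a shows the housing-top corners at (466,82), (763,76), (770,306) and (470,312). The hub is at (628,192), the knob at (662,130), and the pin runs from (628,282) to (631,378). The index block is near (72,300). In crop b the cell discs are at (279,156), (139,258) and (399,271), with their lugs at (347,190), (166,325) and (360,330).

```bash
cat >> h.py <<'E'
A=lambda x,y:((x+.5)/5-.5+280,(y+.5)/5-.5+165)
B=lambda x,y:((x+.5)/7-.5+210,(y+.5)/7-.5+180)
E
python3 - <<'E'
from h import *
np.set_printoptions(precision=4,suppress=True)
c=[ray("top",*A(*p),.09) for p in[(466,82),(763,76),(770,306),(470,312)]]
print("corners",c,np.mean(c,0),[np.linalg.norm(c[i]-c[i-1]) for i in range(4)])
e=(c[0]-c[1])+(c[3]-c[2]);f=(c[0]-c[3])+(c[1]-c[2])
print("yaw",np.arctan2(-e[0],e[1]),np.arctan2(f[1],f[0]))
r=[ray("top",*A(*p),.014) for p in[(50,132),(50,291)]];print("rail end",r)
print("hub",ray("top",*A(628,192),.115),"knob",ray("top",*A(662,130),.153))
print("pin",ray("top",*A(628,282),.126),ray("top",*A(631,378),.126))
print("block",ray("top",*A(72,300),.02))
for n,d,l,h in(("1",(279,156),(347,190),[(283,115),(250,190)]),("2",(139,258),(166,325),[(85,270),(163,243)]),("3",(399,271),(360,330),[(355,245),(425,298)])):
    D=ray("top",*B(*d),.014);L=ray("top",*B(*l),.008);H=[ray("top",*B(*q),.042) for q in h];v=L-D
    w=H[0]-H[1];print(n,D,"lugyaw",np.arctan2(-v[1],-v[0]),np.linalg.norm(v[:2]),"handle mid",(H[0]+H[1])/2,np.arctan2(-w[0],w[1]),np.linalg.norm(w))
t=cv2.imread("pics/t0.png");cv2.imwrite("pics/t0c.png",cv2.resize(t[218:236,286:310],None,fx=25,fy=25,interpolation=cv2.INTER_CUBIC))
s=cv2.imread("pics/s0.png");cv2.imwrite("pics/s0c.png",cv2.resize(s[165:305,250:390],None,fx=4,fy=4,interpolation=cv2.INTER_CUBIC))
E
```

```text
corners [array([ 0.5641, -0.3213,  0.09  ]), array([ 0.5723, -0.4919,  0.09  ]), array([ 0.4404, -0.4969,  0.09  ]), array([ 0.4318, -0.3262,  0.09  ])] [ 0.5021 -0.4091  0.09  ] [np.float64(0.13229858251483867), np.float64(0.17071393366351847), np.float64(0.13204128752337457), np.float64(0.17085646344955835)]
yaw 0.04907131053399179 0.037452894450567854
rail end [array([ 0.535 , -0.0745,  0.014 ]), array([ 0.4373, -0.078 ,  0.014 ])]
hub [ 0.5015 -0.4105  0.115 ] knob [ 0.5332 -0.4211  0.153 ]
pin [ 0.4509 -0.409   0.126 ] [ 0.3981 -0.4114  0.126 ]
block [ 0.4322 -0.0922  0.02  ]
1 [0.498  0.0482 0.014 ] lugyaw 1.1337388654905736 0.03263775453939289 handle mid [0.4977 0.048  0.042 ] -1.9435000604721118 0.03510816358533785
2 [0.4513 0.1079 0.014 ] lugyaw 0.3881988403794917 0.03131084231590761 handle mid [0.4512 0.1073 0.042 ] 0.36320583436990034 0.03532736833736333
3 [ 0.449  -0.0068  0.014 ] lugyaw -0.5757048881123944 0.03135070866524224 handle mid [ 0.4482 -0.0073  0.042 ] -0.6125200310587102 0.03785053873219062
```

View pics/t0c.png

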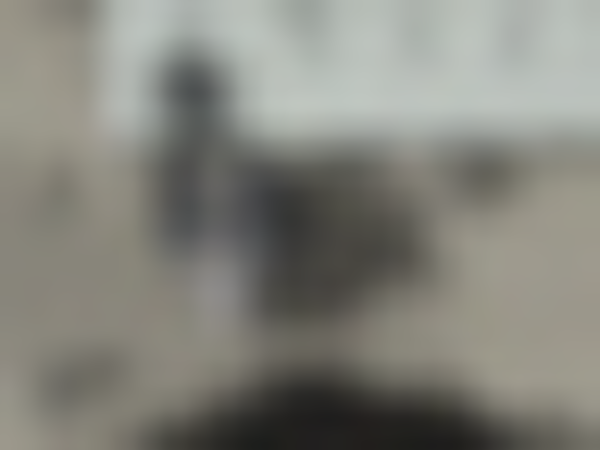

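View pics/s0c.png

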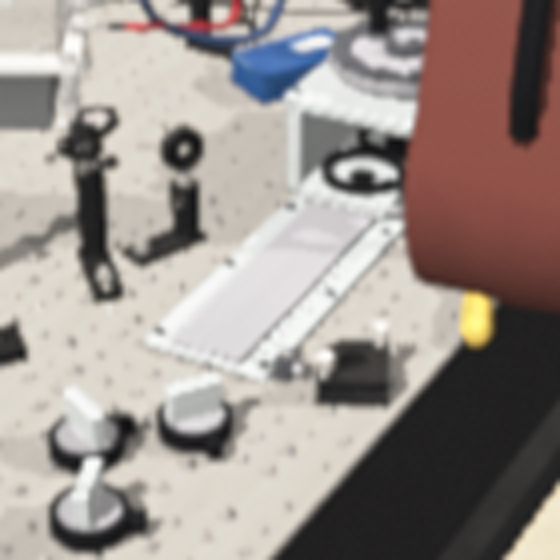

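The top camera puts the frame origin at about (0.502,-0.410) with yaw 0.047. The rail end comes out at 334 mm against the given 335, and the housing at 132x171 mm. The index block line is near (294.1,226.3). The handles and lugs agree on the cells' yaws. Next I'll work out the pointer and block positions and the pin approach.

```bash
cat >> h.py <<'E'
np.set_printoptions(precision=4,suppress=True)
O=np.array([.502,-.410,0]);YAW=.047
Rf=np.array([[np.cos(YAW),-np.sin(YAW),0],[np.sin(YAW),np.cos(YAW),0],[0,0,1]])
F=lambda p:Rf.T@(np.array(p)-O)
W=lambda p:Rf@np.array(p)+O
def to(target_w,yaw):
    """delta in tool axes (now) and rotation about tool z to reach world target & yaw"""
    o=manip.get_obs();R=np.array(o["ee_rot"]);p=np.array(o["tool_pos"])
    t=np.arctan2(R[1,0],R[0,0]);d=(yaw-t+np.pi/2)%np.pi-np.pi/2
    print("t",o["time"],"tcp",p,"frame",F(p),"yaw",t,"w",o["width"],"gf",o["gripper_force"],"F",o["contact_force"])
    print("delta tool",R.T@(np.array(target_w)-p),"rz",-d,"tilt",R[:,2],"j",o["joints"])
E
python3 - <<'E'
from h import *
print("hub",F(ray("top",*A(628,192),.115)),"pin",F(ray("top",*A(628,282),.126)),F(ray("top",*A(631,378),.126)))
k=F(ray("top",*A(662,130),.14));print("knob",k,np.hypot(*k[:2]))
print("block",F(ray("top",294.12,226.3,.02)),"leading edge",F(ray("top",*A(409,205),.026)),"pointer?",F(ray("top",*A(455,283),.022)))
to(W([-.09,.0045,.20]),YAW)
E
```

>>> pendant(
  motion={"deltas":[[0.0335, -0.0011, 0.0052, 0, 0, 0], [0.0335, -0.0011, 0.0052, 0, 0, 0], [0.0335, -0.0011, 0.0052, 0, 0, 0], [0.0335, -0.0011, 0.0052, 0, 0, 0], [0.0335, -0.0011, 0.0052, 0, 0, 0], [0.0335, -0.0011, 0.0052, 0, 0, 0], [0.0335, -0.0011, 0.0052, 0, 0, 0], [0.0335, -0.0011, 0.0052, 0, 0, 0]]},
  aperture=0.05,
)

```text
time: 0.77
tool_pos: [0.4136, -0.4093, 0.2002]
ee_rot: [[0.953, 0.304, -0.0], [0.304, -0.953, 0.0], [-0.0, -0.001, -1.0]]
contact_force: [0.8, -1.2, -0.7]
width: 0.0501
gripper_force: 0.0
```

>>> pendant(
  motion={"deltas":[[0, 0, 0, 0, 0, 0.0873], [0, 0, 0, 0, 0, 0.0873], [0, 0, 0, 0, 0, 0.0873], [0, 0, 0, 0, 0, 0], [0, 0, 0, 0, 0, 0]]},
)

```text
time: 1.18
tool_pos: [0.4121, -0.4102, 0.2004]
ee_rot: [[0.999, 0.05, -0.0], [0.05, -0.999, 0.001], [-0.0, -0.001, -1.0]]
contact_force: [0.1, -0.2, -0.6]
width: 0.0499
gripper_force: 0.0
```

```bash
python3 - <<'E'
from h import *
to(W([-.09,.0045,.125]),YAW)
t=snap("t1","top"); cv2.imwrite("pics/t1a.png",cv2.resize(t[165:265,280:440],None,fx=5,fy=5,interpolation=cv2.INTER_CUBIC))
E
```

```text
t 1.1833 tcp [ 0.4121 -0.4102  0.2004] frame [-0.0898  0.0041  0.2004] yaw 0.04958603257682451 w 0.04993388451439666 gf 0.0 F [ 0.117  -0.1962 -0.6034]
delta tool [-0.0002 -0.0004  0.0754] rz 0.0025860325768245485 tilt [-0.0004  0.0005 -1.    ] j [-0.9088  0.423  -0.0706  1.0779 -0.      2.1832]
```

View pics/t1a.png

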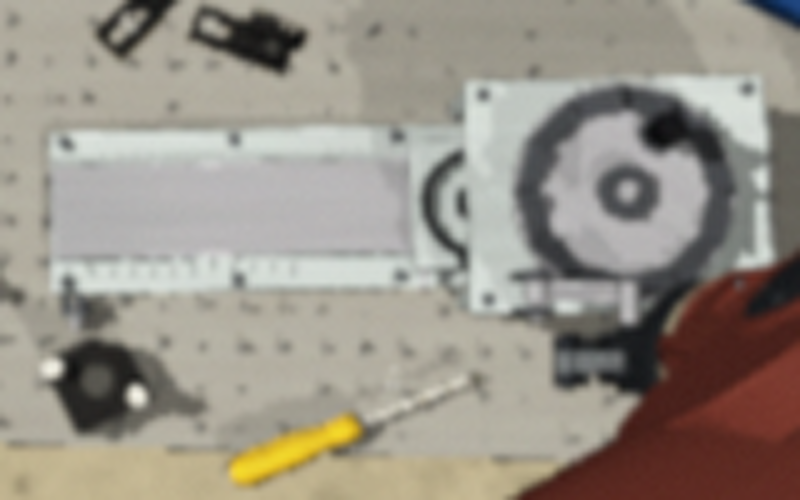

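The gripper stands over the pin at crop (595,362), with the pin's root at (628,290). I'll descend, then close.

>>> pendant(
  motion={"deltas":[[0, 0, 0.0255, 0, 0, 0], [0, 0, 0.0255, 0, 0, 0], [0, 0, 0.0255, 0, 0, 0], [0, 0, 0, 0, 0, 0]]},
)

```text
time: 1.57
tool_pos: [0.4101, -0.4081, 0.1198]
ee_rot: [[0.999, 0.049, -0.004], [0.049, -0.999, 0.006], [-0.004, -0.006, -1.0]]
contact_force: [-0.2, 0.3, -0.4]
width: 0.0499
gripper_force: 0.0
```

>>> pendant(
  motion={"deltas":[[0, 0, 0, 0, 0, 0], [0, 0, 0, 0, 0, 0], [0, 0, 0, 0, 0, 0], [0, 0, 0, 0, 0, 0], [0, 0, 0, 0, 0, 0], [0, 0, 0, 0, 0, 0]]},
  aperture=0,
)

```text
time: 2.07
tool_pos: [0.4128, -0.4096, 0.1258]
ee_rot: [[0.999, 0.048, 0.002], [0.048, -0.999, 0.001], [0.002, -0.001, -1.0]]
contact_force: [0.6, 7.1, 5.5]
width: 0.0079
gripper_force: 58.5
```

```bash
python3 -c "
from h import *
to(W([-.09,.0045,.125]),YAW)"
```

```text
t 2.0667 tcp [ 0.4128 -0.4096  0.1258] frame [-0.0891  0.0046  0.1258] yaw 0.04789319396948144 w 0.00789513570394189 gf 58.52958261966705 F [0.6282 7.1146 5.5044]
delta tool [-0.0009  0.0001  0.0008] rz 0.0008931939694813984 tilt [ 0.0016  0.0007 -1.    ] j [-0.9081  0.4826 -0.1837  0.904   0.0017  2.1856]
```

>>> pendant(
  motion={"deltas":[[0, -0.0009, -0.0126, 0, 0, 0], [0, -0.004, -0.0119, 0, 0, 0], [0, -0.0069, -0.0106, 0, 0, 0], [0, 0, 0, 0, 0, 0]]},
)

```text
time: 2.4
tool_pos: [0.4122, -0.3991, 0.1627]
ee_rot: [[0.999, 0.047, 0.002], [0.047, -0.999, -0.004], [0.001, 0.004, -1.0]]
contact_force: [-2.0, -3.4, 5.3]
width: 0.0075
gripper_force: 59.3
```

```bash
python3 -c "
from h import *
to(W([-.09,.0163,.1499]),YAW)"
```

```text
t 2.4 tcp [ 0.4122 -0.3991  0.1627] frame [-0.0892  0.0151  0.1627] yaw 0.04721964396879538 w 0.00752032316997986 gf 59.343992471694946 F [-1.9924 -3.3947  5.3422]
delta tool [-0.0008 -0.0012  0.0128] rz 0.00021964396879536885 tilt [ 0.0017 -0.004  -1.    ] j [-0.896   0.4333 -0.1587  0.9746 -0.0012  2.1984]
```

>>> pendant(
  motion={"deltas":[[0, -0.0093, -0.0086, 0, 0, 0], [0, -0.0111, -0.006, 0, 0, 0], [0, -0.0122, -0.003, 0, 0, 0], [0, -0.0126, 0, 0, 0, 0], [0, -0.0122, 0.0032, 0, 0, 0], [0, -0.009, 0.0047, 0, 0, 0], [0, 0, 0, 0, 0, 0], [0, 0, 0, 0, 0, 0]]},
)

```text
time: 3.07
tool_pos: [0.4088, -0.3302, 0.1704]
ee_rot: [[0.999, 0.048, 0.002], [0.048, -0.999, 0.002], [0.002, -0.002, -1.0]]
contact_force: [-1.1, 10.1, 15.7]
width: 0.0074
gripper_force: 66.4
```

```bash
python3 - <<'E'
from h import *
to(W([-.09,.0827,.168]),YAW)
t=snap("t2","top"); s=snap("s2"); a=cv2.resize(t[165:265,280:440],None,fx=4,fy=4,interpolation=cv2.INTER_CUBIC)
cv2.imwrite("pics/t2a.png",a)
E
```

```text
t 3.0667 tcp [ 0.4088 -0.3302  0.1704] frame [-0.0894  0.0841  0.1704] yaw 0.048237594087997014 w 0.007404766630974791 gf 66.44006609916687 F [-1.147  10.1179 15.7218]
delta tool [-0.0006  0.0014  0.0024] rz 0.0012375940879969516 tilt [ 0.0017  0.0018 -1.    ] j [-0.8202  0.3436 -0.2757  0.9516  0.0025  2.2732]
```

View pics/t2a.png

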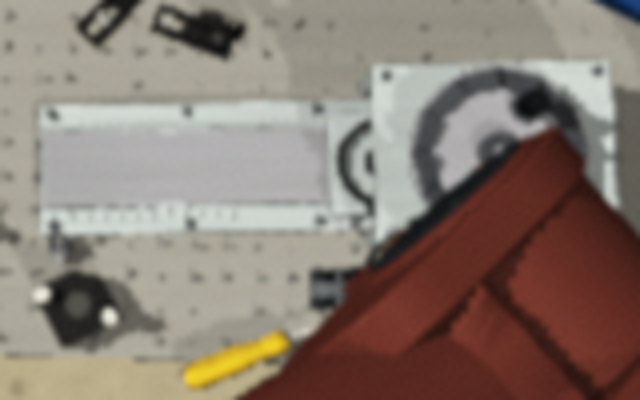

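The picture shows the gripper at (328,288) with the pin thrown back, the knob at (533,103), and the wheel unmoved. I'll release and go over to the knob.

>>> pendant(
  motion={"deltas":[[0, 0, 0, 0, 0, 0], [0, 0, 0, 0, 0, 0], [0, 0, 0, 0, 0, 0], [0, 0, -0.02, 0, 0, 0], [0, 0, -0.02, 0, 0, 0], [0, 0, -0.02, 0, 0, 0], [0, 0, 0, 0, 0, 0]]},
  aperture=0.05,
)

```text
time: 3.75
tool_pos: [0.4097, -0.3337, 0.2325]
ee_rot: [[0.999, 0.047, 0.003], [0.047, -0.999, -0.004], [0.003, 0.004, -1.0]]
contact_force: [0.2, -0.5, -0.6]
width: 0.0498
gripper_force: 0.0
```

```bash
python3 - <<'E'
from h import *
t=snap("t3","top");s=snap("s3")
a=cv2.resize(s[130:230,290:390],None,fx=5,fy=5,interpolation=cv2.INTER_CUBIC);cv2.imwrite("pics/s3a.png",a)
to(W([.0342,-.0166,.21]),YAW)
E
```

```text
t 3.85 tcp [ 0.4087 -0.3326  0.2294] frame [-0.0895  0.0817  0.2294] yaw 0.04674090632587281 w 0.050105344223571026 gf 0.0 F [-0.372   0.3041 -1.2378]
delta tool [0.1237 0.0982 0.0196] rz -0.000259093674127131 tilt [ 0.0008 -0.0011 -1.    ] j [-0.8218  0.301  -0.1738  1.0947 -0.0001  2.2731]
```

View pics/s3a.png

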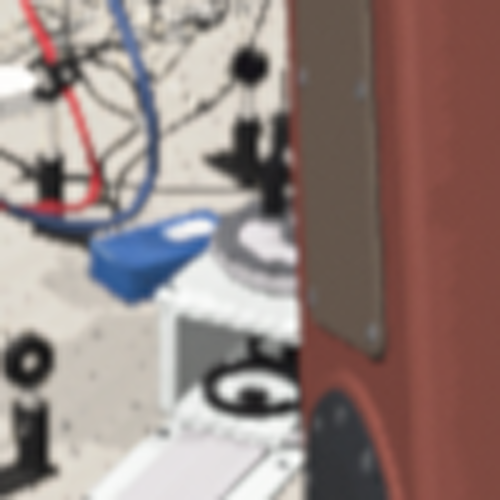

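The knob shows at crop (270,180) in the scene view, and the arm hides the pawl. I'll go over the knob.

>>> pendant(
  motion={"deltas":[[0.0309, 0.0246, 0, 0, 0, 0], [0.0309, 0.0246, 0, 0, 0, 0], [0.0309, 0.0246, 0.01, 0, 0, 0], [0.0309, 0.0246, 0.01, 0, 0, 0], [0, 0, 0, 0, 0, 0], [0, 0, 0, 0, 0, 0]]},
)

```text
time: 4.35
tool_pos: [0.5367, -0.4246, 0.2042]
ee_rot: [[0.999, 0.047, -0.004], [0.047, -0.999, 0.004], [-0.004, -0.004, -1.0]]
contact_force: [-0.7, -0.4, -0.5]
width: 0.0503
gripper_force: 0.0
```

```bash
python3 - <<'E'
from h import *
t=snap("t4","top")
print(proj("scene",W([.0342,-.0166,.133])))
a=cv2.resize(t[165:265,280:440],None,fx=5,fy=5,interpolation=cv2.INTER_CUBIC);cv2.imwrite("pics/t4a.png",a)
to(W([.0342,-.0166,.132]),YAW)
E
```

```text
(np.float64(343.07042594696856), np.float64(166.45748828369278))
t 4.4 tcp [ 0.536  -0.4242  0.2061] frame [ 0.0333 -0.0158  0.2061] yaw 0.046960388592633164 w 0.0505490688705364 gf 0.0 F [-0.1617 -0.2891  0.3799]
delta tool [0.0011 0.0011 0.0741] rz -3.961140736685742e-05 tilt [-0.0031  0.003  -1.    ] j [-0.7762  0.6251  0.2835  1.2335 -0.0001  2.3184]
```

View pics/t4a.png

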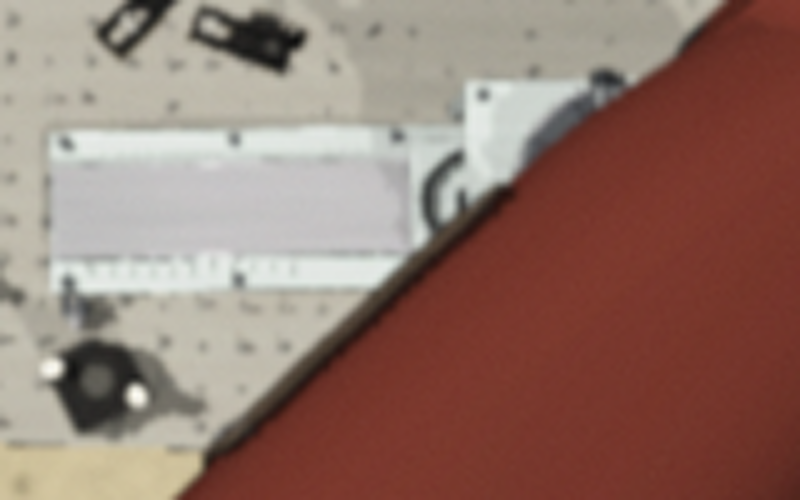

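The knob's projection (343,166) matches the scene view. The top view is hidden by the arm. I'll descend and grip the knob.

>>> pendant(
  motion={"deltas":[[0.0011, 0.0011, 0.024, 0, 0, 0], [0, 0, 0.025, 0, 0, 0], [0, 0, 0.025, 0, 0, 0], [0, 0, 0, 0, 0, 0]]},
)

```text
time: 4.73
tool_pos: [0.5348, -0.4231, 0.1311]
ee_rot: [[0.999, 0.047, -0.005], [0.047, -0.999, 0.005], [-0.005, -0.005, -1.0]]
contact_force: [-0.3, 0.8, -0.7]
width: 0.0498
gripper_force: 0.0
```

>>> pendant(
  motion={"deltas":[[0, 0, 0, 0, 0, 0], [0, 0, 0, 0, 0, 0], [0, 0, 0, 0, 0, 0], [0, 0, 0, 0, 0, 0], [0, 0, 0, 0, 0, 0]]},
  aperture=0,
)

```text
time: 5.15
tool_pos: [0.5385, -0.4267, 0.1378]
ee_rot: [[0.999, 0.047, 0.003], [0.047, -0.999, -0.003], [0.002, 0.003, -1.0]]
contact_force: [-1.5, 1.4, 8.7]
width: 0.0159
gripper_force: 58.5
```

```bash
python3 -c "
from h import *
to(W([.0342,-.0166,.132]),YAW)"
```

```text
t 5.15 tcp [ 0.5385 -0.4267  0.1378] frame [ 0.0357 -0.0184  0.1378] yaw 0.04682842409828455 w 0.015919981775813705 gf 58.475414514541626 F [-1.5202  1.4374  8.6516]
delta tool [-0.0015 -0.0018  0.0058] rz -0.00017157590171534842 tilt [ 0.0026 -0.0028 -1.    ] j [-0.7762  0.6625  0.1699  1.0743 -0.0002  2.3185]
```

```bash
python3 - <<'E'
import numpy as np
a=-.47-np.arange(19)*np.pi/9
x=np.round(.038*np.cos(a),4);y=np.round(-.038*np.sin(a),4)
print(",".join("[%g,%g,0,0,0,0]"%(round(u,4),round(v,4)) for u,v in zip(np.diff(x),np.diff(y))))
E
```

```text
[-0.0079,0.0106,0,0,0,0],[-0.0111,0.0072,0,0,0,0],[-0.0129,0.0029,0,0,0,0],[-0.0131,-0.0015,0,0,0,0],[-0.0117,-0.006,0,0,0,0],[-0.009,-0.0097,0,0,0,0],[-0.0052,-0.0121,0,0,0,0],[-0.0007,-0.0132,0,0,0,0],[0.0038,-0.0126,0,0,0,0],[0.0079,-0.0106,0,0,0,0],[0.0111,-0.0072,0,0,0,0],[0.0129,-0.0029,0,0,0,0],[0.0131,0.0015,0,0,0,0],[0.0117,0.006,0,0,0,0],[0.009,0.0097,0,0,0,0],[0.0052,0.0121,0,0,0,0],[0.0007,0.0132,0,0,0,0],[-0.0038,0.0126,0,0,0,0]
```

>>> pendant(
  motion={"deltas":[[-0.0079, 0.0106, 0, 0, 0, 0], [-0.0111, 0.0072, 0, 0, 0, 0], [-0.0129, 0.0029, 0, 0, 0, 0], [-0.0131, -0.0015, 0, 0, 0, 0]]},
)

```text
time: 5.48
tool_pos: [0.4953, -0.4467, 0.1377]
ee_rot: [[0.999, 0.048, 0.005], [0.048, -0.999, 0.0], [0.005, -0.0, -1.0]]
contact_force: [7.1, 14.0, 12.4]
width: 0.0163
gripper_force: 59.5
```

```bash
python3 -c "
from h import *
to(W([0,0,.132]),YAW);p=F(manip.get_obs()['tool_pos']);print(np.hypot(*p[:2]),np.arctan2(p[1],p[0]))"
```

```text
t 5.4833 tcp [ 0.4953 -0.4467  0.1377] frame [-0.0084 -0.0363  0.1377] yaw 0.04801248357469299 w 0.01625067263946497 gf 59.4946414232254 F [ 7.1053 14.0337 12.3694]
delta tool [ 0.0084 -0.0363  0.0058] rz 0.0010124835746929683 tilt [ 0.005   0.0003 -1.    ] j [-0.8452  0.6241  0.0991  1.0427  0.004   2.2483]
0.03728991819167726 -1.7988118017886836
```

>>> pendant(
  motion={"deltas":[[-0.0117, -0.006, 0, 0, 0, 0], [-0.009, -0.0097, 0, 0, 0, 0], [-0.0052, -0.0121, 0, 0, 0, 0], [-0.0007, -0.0132, 0, 0, 0, 0], [0.0038, -0.0126, 0, 0, 0, 0], [0.0079, -0.0106, 0, 0, 0, 0], [0.0111, -0.0072, 0, 0, 0, 0], [0.0129, -0.0029, 0, 0, 0, 0], [0.0131, 0.0015, 0, 0, 0, 0], [0.0117, 0.006, 0, 0, 0, 0]]},
)

```text
time: 6.32
tool_pos: [0.5258, -0.3777, 0.1377]
ee_rot: [[0.999, 0.048, 0.002], [0.048, -0.999, -0.001], [0.002, 0.001, -1.0]]
contact_force: [-4.7, -0.5, 12.0]
width: 0.0162
gripper_force: 59.7
```

>>> pendant(
  motion={"deltas":[[0.009, 0.0097, 0, 0, 0, 0], [0.0052, 0.0121, 0, 0, 0, 0], [0.0007, 0.0132, 0, 0, 0, 0], [-0.0038, 0.0126, 0, 0, 0, 0], [0, 0, 0, 0, 0, 0]]},
)

```text
time: 6.73
tool_pos: [0.5377, -0.4282, 0.1377]
ee_rot: [[0.999, 0.046, 0.001], [0.046, -0.999, -0.003], [0.001, 0.003, -1.0]]
contact_force: [-3.9, -0.0, 10.8]
width: 0.016
gripper_force: 59.9
```

```bash
python3 - <<'E'
from h import *
to(W([0,0,.132]),YAW);p=F(manip.get_obs()['tool_pos']);print(np.hypot(*p[:2]),np.arctan2(p[1],p[0]))
t=snap("t5","top");a=cv2.resize(t[165:265,280:440],None,fx=5,fy=5,interpolation=cv2.INTER_CUBIC);cv2.imwrite("pics/t5a.png",a)
E
```

```text
t 6.7333 tcp [ 0.5377 -0.4282  0.1377] frame [ 0.0348 -0.0198  0.1377] yaw 0.045713208592091804 w 0.01597270736253115 gf 59.89803850650787 F [-3.9444 -0.0333 10.8214]
delta tool [-0.0349 -0.0198  0.0056] rz -0.0012867914079082166 tilt [ 0.0013 -0.0031 -1.    ] j [-0.7781  0.6639  0.1722  1.076  -0.0013  2.3178]
0.04009935062238673 -0.5174456055378598
```

View pics/t5a.png

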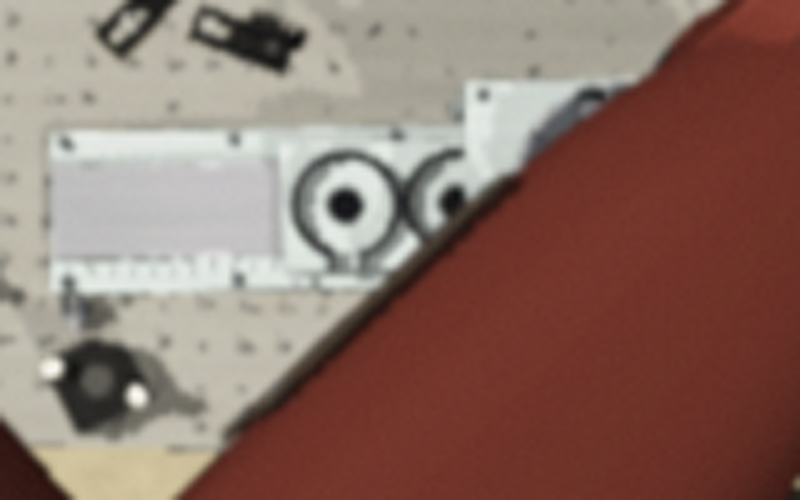

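The carriage came out one turn: nest c is at (347,205), its leading edge at about x=280, and the pointer at about (320,283). The pawl is therefore clear. I'll wind one and a half turns more.

>>> pendant(
  motion={"deltas":[[-0.0079, 0.0106, 0, 0, 0, 0], [-0.0111, 0.0072, 0, 0, 0, 0], [-0.0129, 0.0029, 0, 0, 0, 0], [-0.0131, -0.0015, 0, 0, 0, 0], [-0.0117, -0.006, 0, 0, 0, 0], [-0.009, -0.0097, 0, 0, 0, 0], [-0.0052, -0.0121, 0, 0, 0, 0], [-0.0007, -0.0132, 0, 0, 0, 0], [0.0038, -0.0126, 0, 0, 0, 0]]},
)

```text
time: 7.53
tool_pos: [0.4689, -0.396, 0.1378]
ee_rot: [[0.999, 0.046, 0.003], [0.046, -0.999, -0.005], [0.002, 0.005, -1.0]]
contact_force: [2.2, -4.1, 7.8]
width: 0.0163
gripper_force: 59.4
```

>>> pendant(
  motion={"deltas":[[0.0079, -0.0106, 0, 0, 0, 0], [0.0111, -0.0072, 0, 0, 0, 0], [0.0129, -0.0029, 0, 0, 0, 0], [0.0131, 0.0015, 0, 0, 0, 0], [0.0117, 0.006, 0, 0, 0, 0], [0.009, 0.0097, 0, 0, 0, 0], [0.0052, 0.0121, 0, 0, 0, 0], [0.0007, 0.0132, 0, 0, 0, 0], [-0.0038, 0.0126, 0, 0, 0, 0]]},
)

```text
time: 8.28
tool_pos: [0.5392, -0.4258, 0.1377]
ee_rot: [[0.999, 0.048, 0.002], [0.048, -0.999, -0.001], [0.002, 0.001, -1.0]]
contact_force: [-6.6, 7.1, 16.2]
width: 0.0164
gripper_force: 59.1
```

>>> pendant(
  motion={"deltas":[[-0.0079, 0.0106, 0, 0, 0, 0], [-0.0111, 0.0072, 0, 0, 0, 0], [-0.0129, 0.0029, 0, 0, 0, 0], [-0.0131, -0.0015, 0, 0, 0, 0], [-0.0117, -0.006, 0, 0, 0, 0], [-0.009, -0.0097, 0, 0, 0, 0], [-0.0052, -0.0121, 0, 0, 0, 0], [-0.0007, -0.0132, 0, 0, 0, 0], [0.0038, -0.0126, 0, 0, 0, 0], [0, 0, 0, 0, 0, 0]]},
)

```text
time: 9.12
tool_pos: [0.47, -0.3937, 0.1377]
ee_rot: [[0.999, 0.048, 0.003], [0.048, -0.999, -0.002], [0.003, 0.002, -1.0]]
contact_force: [0.4, 2.0, 11.1]
width: 0.0163
gripper_force: 59.4
```

```bash
python3 - <<'E'
from h import *
to(W([0,0,.132]),YAW);p=F(manip.get_obs()['tool_pos']);print(np.hypot(*p[:2]),np.arctan2(p[1],p[0]))
t=snap("t6","top");s=snap("s6")
a=cv2.resize(t[190:240,280:360],None,fx=8,fy=8,interpolation=cv2.INTER_CUBIC)
b=cv2.resize(s[230:275,280:345],None,fx=9.846,fy=9.846,interpolation=cv2.INTER_CUBIC)
c=np.zeros((600,640,3),np.uint8);c[:400]=a;cv2.imwrite("pics/t6a.png",a)
E
```

```text
t 9.1167 tcp [ 0.47   -0.3937  0.1377] frame [-0.0312  0.0178  0.1377] yaw 0.047976807947964877 w 0.016280435533772467 gf 59.38902676105499 F [ 0.3598  2.0068 11.1442]
delta tool [0.0311 0.0178 0.0059] rz 0.0009768079479648417 tilt [ 0.0034 -0.0023 -1.    ] j [-0.8169  0.5247 -0.0773  0.9649  0.0009  2.2767]
0.0358943051321262 2.623121880594
```

View pics/t6a.png

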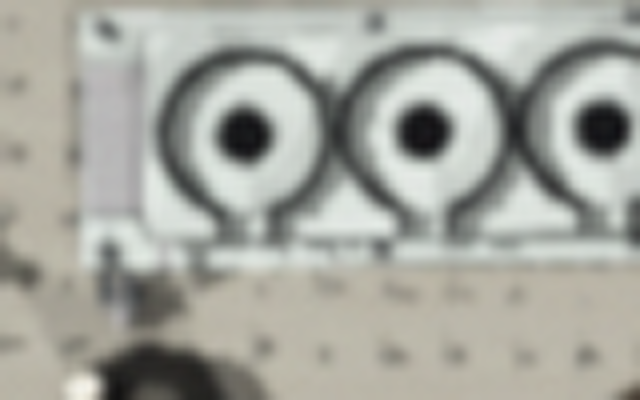

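The pointer is at about (202,265) in the crop and the block line at about x=115, so roughly 33–36 mm remain. I'll do seven more steps (30.5 mm) and zoom in.

>>> pendant(
  motion={"deltas":[[0.0079, -0.0106, 0, 0, 0, 0], [0.0111, -0.0072, 0, 0, 0, 0], [0.0129, -0.0029, 0, 0, 0, 0], [0.0131, 0.0015, 0, 0, 0, 0], [0.0117, 0.006, 0, 0, 0, 0], [0.009, 0.0097, 0, 0, 0, 0], [0.0052, 0.0121, 0, 0, 0, 0], [0, 0, 0, 0, 0, 0], [0, 0, 0, 0, 0, 0]]},
)

```text
time: 9.97
tool_pos: [0.5418, -0.4016, 0.1378]
ee_rot: [[0.999, 0.047, 0.004], [0.047, -0.999, -0.004], [0.004, 0.004, -1.0]]
contact_force: [1.6, -1.4, 9.7]
width: 0.0157
gripper_force: 59.2
```

```bash
python3 - <<'E'
from h import *
to(W([0,0,.132]),YAW);p=F(manip.get_obs()['tool_pos']);print(np.hypot(*p[:2]),np.arctan2(p[1],p[0]))
t=np.mean([snap("t7%d"%i,"top").astype(float) for i in range(3)],0).astype(np.uint8);s=snap("s7")
a=cv2.resize(t[212:236,284:316],None,fx=25,fy=25,interpolation=cv2.INTER_LANCZOS4)
cv2.imwrite("pics/t7a.png",a)
E
```

```text
t 9.9667 tcp [ 0.5418 -0.4016  0.1378] frame [0.0401 0.0065 0.1378] yaw 0.046785552853033964 w 0.01573744116622074 gf 59.18677031993866 F [ 1.6054 -1.4372  9.6801]
delta tool [-0.0401  0.0065  0.0056] rz -0.00021444714696605693 tilt [ 0.0045 -0.0039 -1.    ] j [-0.7463  0.6362  0.1213  1.0499  0.0001  2.3485]
0.040621666355399356 0.16013113335420306
```

View pics/t7a.png

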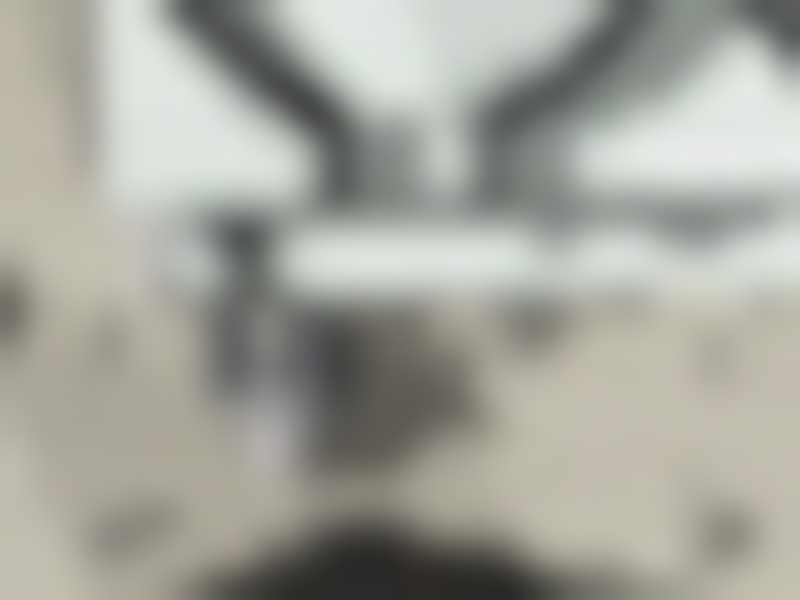

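The block line is at crop x≈272, which is u=294.4. The dark spot at (245,240) is the rail-end screw, also seen in the first image. I'll measure the pointer numerically by differencing rectified strips between the pictures.

```bash
cat >> h.py <<'E'
def rect(im,cam,xs,ys,z):
    uv=np.array([[proj(cam,W([x,y,z])) for y in ys] for x in xs],np.float32)
    return cv2.remap(cv2.cvtColor(im,cv2.COLOR_BGR2GRAY),uv[...,0],uv[...,1],cv2.INTER_CUBIC).astype(int)
E
python3 - <<'E'
from h import *
np.set_printoptions(linewidth=250)
I=lambda n:cv2.imread(f"pics/{n}.png")
xs=np.arange(-.056,-.036,.003)
for a,b,ys in(("t5","t0",np.arange(.15,.182,.002)),("t6","t0",np.arange(.27,.302,.002)),("t70","t0",np.arange(.30,.334,.002))):
    print(a,(ys*1000).round().astype(int));d=rect(I(a),"top",xs,ys,.022)-rect(I(b),"top",xs,ys,.022)
    for x,r in zip(xs,d):print(round(x*1000),r)
E
```

```text
t5 [150 152 154 156 158 160 162 164 166 168 170 172 174 176 178 180]
-56 [36 36 36 36 37 35 30 21 17 21 29 35 38 39 38 37]
-53 [36 35 34 36 36 32 25 13  5  9 17 27 33 35 34 34]
-50 [37 36 36 37 39 39 35 31 25 16  3 -3  3 15 27 30]
-47 [ 36  38  38  37  39  38  38  39  33  21  -7 -25 -18   3  24  27]
-44 [ 14  18  18  15  15  16  15  19  19   9 -13 -30 -25  -8  11  14]
-41 [-13 -14 -22 -31 -33 -35 -36 -25 -11  -4  -8 -14 -14 -11  -6  -2]
-38 [ -5 -18 -34 -42 -52 -62 -67 -46 -12  13  26  26  22  16  11  13]
t6 [270 272 274 276 278 280 282 284 286 288 290 292 294 296 298 300]
-56 [30 31 29 25 18 11 11 16 20 24 25 27 28 29 28 24]
-53 [32 31 30 25 16  4 -2  0  4  5  6 15 23 27 29 24]
-50 [ 33  32  31  30  27  23  16   3 -17 -33 -31 -15   9  23  24  14]
-47 [ 27  26  23  25  25  24  18   1 -29 -51 -50 -33  -3  20  22  11]
-44 [  6  -3  -7 -10  -9  -8 -12 -20 -38 -55 -56 -43 -18   3  12   7]
-41 [-21 -37 -51 -62 -64 -62 -49 -36 -39 -45 -44 -37 -22  -8  -2  -3]
-38 [-16 -41 -59 -78 -84 -78 -43  -6   1   1  -1   4  12  17  13   9]
t70 [300 302 304 306 308 310 312 314 316 318 320 322 324 326 328 330 332 334]
-56 [30 24 23 22 15  8  8 17 23 26 28 25 22 25 28 33 35 35]
-53 [35 32 31 27 18 12 12 18 23 24 24 24 24 25 25 26 27 30]
-50 [40 39 38 36 35 30 28 31 31 26 18 16 19 26 24 17 11 20]
-47 [34 34 35 36 36 34 33 35 34 26 15 10 16 26 24 14  3 16]
-44 [ 5  5  6  9 10  9  8  8  7  7  5  5  8 10  6  2  5 23]
-41 [-33 -39 -39 -40 -41 -51 -54 -41 -23  -3   9  21  21   9  -1   0  10  34]
-38 [-23 -44 -51 -54 -58 -78 -77 -47 -13  15  26  41  41  28  17  17  29  52]
```

```bash
python3 - <<'E'
from h import *
np.set_printoptions(linewidth=250)
I=lambda n:cv2.imread(f"pics/{n}.png")
print("nestc t6",F(ray("top",280+246.5/8-.5,190+135.5/8-.5,.026)),"t5",F(ray("top",*A(346,205),.026)))
ys=np.arange(.158,.186,.0015);print("t5 raw",(ys*1e4).round().astype(int))
for x in(-.054,-.051,-.048,-.045,-.042):print(round(x*1000),rect(I("t5"),"top",[x],ys,.022)[0])
ys=np.arange(.304,.338,.0015);print("block t0",(ys*1e4).round().astype(int))
for n in("t0","t70"):
  for x in np.arange(-.068,-.05,.003):print(n,round(x*1000),rect(I(n),"top",[x],ys,.02)[0])
ys=np.arange(.30,.336,.0015);print("scene s7",(ys*1e4).round().astype(int))
for n in("s0","s7"):
  for x in np.arange(-.068,-.038,.003):print(n,round(x*1000),rect(I(n),"scene",[x],ys,.021)[0])
E
```

```text
nestc t6 [-0.0006  0.2699  0.026 ] t5 [-0.0002  0.153   0.026 ]
t5 raw [1580 1595 1610 1625 1640 1655 1670 1685 1700 1715 1730 1745 1760 1775 1790 1805 1820 1835 1850]
-54 [179 178 171 162 152 146 147 153 162 171 178 180 179 177 176 176 176 177 178]
-51 [188 186 180 172 166 160 157 155 153 154 158 164 169 172 174 174 171 169 170]
-48 [217 217 215 212 211 208 201 188 169 156 155 165 180 194 200 198 192 187 188]
-45 [217 217 217 217 218 214 209 196 177 163 161 171 186 203 210 209 205 202 203]
-42 [168 166 166 166 169 175 177 176 171 166 166 170 178 186 190 193 195 197 199]
block t0 [3040 3055 3070 3085 3100 3115 3130 3145 3160 3175 3190 3205 3220 3235 3250 3265 3280 3295 3310 3325 3340 3355 3370]
t0 -68 [ 72  68  67  67  66  66  71  81 100 118 132 137 136 130 127 128 130 132 134 134 134 133 133]
t0 -65 [ 70  71  69  67  63  63  69  81  96 108 119 124 122 116 115 119 125 131 134 133 133 133 133]
t0 -62 [ 72  71  66  62  57  57  63  74  83  90  99 102  98  92  94 102 114 125 132 133 135 134 133]
t0 -59 [ 78  75  69  64  57  54  58  65  75  83  91  93  87  79  82  93 110 124 135 138 139 1
[... 2858 characters left out ...]
8 184 181 176 169 167 168 170 172 174 174 171]
s7 -53 [212 206 202 203 202 199 194 192 187 178 172 170 171 171 172 174 175 175 176 178 180 182 178 167 153]
s7 -50 [165 162 157 156 158 159 156 155 156 154 151 152 156 159 160 162 163 161 160 161 163 167 171 169 165]
s7 -47 [147 145 145 147 150 153 152 151 151 152 152 153 154 156 154 150 147 148 154 165 178 192 201 202 193]
s7 -44 [155 156 156 154 153 153 153 152 152 153 156 155 153 151 149 147 149 157 174 191 205 216 221 217 207]
s7 -41 [160 154 149 144 142 143 148 156 162 166 169 170 168 167 168 171 176 185 200 212 222 228 226 216 203]
s7 -38 [141 127 123 126 137 152 170 188 201 211 215 218 215 213 214 218 219 223 229 234 234 234 232 228 224]
```

I have one view left, so I'll combine enlarged crops from both cameras into a single composite.

```bash
python3 - <<'E'
from h import *
I=lambda n:cv2.imread(f"pics/{n}.png")
def crop(n,cam,y,x=-.05,k=14,w=28,h=14):
    u,v=proj(cam,W([x,y,.022]));u0,v0=int(u)-w//2,int(v)-h//2
    print(n,u0,v0)
    c=I(n)[v0:v0+h,u0:u0+w].astype(float);c=np.clip((c-c.min())/(c.max()-c.min())*255,0,255).astype(np.uint8)
    return cv2.resize(c,None,fx=k,fy=k,interpolation=cv2.INTER_CUBIC)
a=[crop("t5","top",.172),crop("t6","top",.290),crop("t70","top",.320),crop("s7","scene",.318),crop("s6","scene",.300),crop("s0","scene",.318)]
im=np.vstack([np.hstack(a[i:i+2]) for i in(0,2,4)])
cv2.imwrite("pics/comp.png",im);print(im.shape)
E
```

```text
t5 328 215
t6 290 215
t70 280 216
s7 304 243
s6 307 240
s0 304 243
(588, 784, 3)
```

View pics/comp.png

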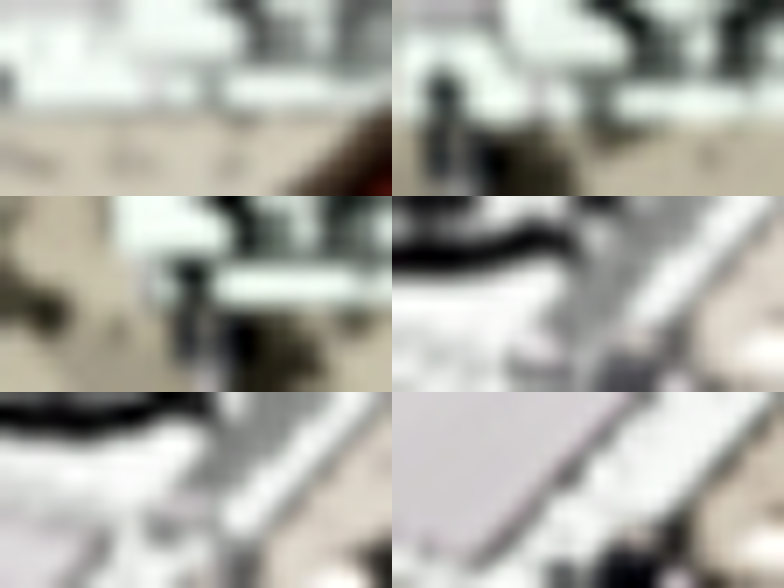

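The composite shows the top-view dark spot on the rail at panel-2 (598,90), with a faint pinkish mark ahead of it at (540,90). The scene view shows grey blobs at panel-5 (165,515) and panel-4 (540,355). I'll triangulate to separate the pointer from its shadow.

```bash
python3 - <<'E'
from h import *
np.set_printoptions(linewidth=250)
for n,u,v in(("s6",318.3,248.3),("s7",314.1,253.9),("s6b",323.3,251.6)):
    print(n,F(ray("scene",u,v,.014)),F(ray("scene",u,v,.022)))
for n,y0 in(("s6",.274),("s7",.304)):
  I=cv2.imread(f"pics/{n}.png")
  for z in(.014,.022):
    ys=np.arange(y0,y0+.036,.002);print(n,z,(ys*1e3).round().astype(int))
    for x in np.arange(-.056,-.038,.002):print(round(x*1000),rect(I,"scene",[x],ys,z)[0])
E
```

```text
s6 [-0.0385  0.2965  0.014 ] [-0.0439  0.3067  0.022 ]
s7 [-0.0411  0.3265  0.014 ] [-0.0465  0.3365  0.022 ]
s6b [-0.0587  0.3043  0.014 ] [-0.064   0.3144  0.022 ]
s6 0.014 [274 276 278 280 282 284 286 288 290 292 294 296 298 300 302 304 306 308]
-56 [218 218 218 216 216 219 218 221 224 217 207 191 170 161 161 161 168 179]
-54 [239 238 239 240 238 238 240 240 240 234 217 197 178 172 175 186 198 203]
-52 [240 243 246 243 241 242 242 243 245 235 212 191 180 184 198 212 222 221]
-50 [235 236 233 229 228 231 236 238 231 214 192 179 184 198 213 224 226 225]
-48 [214 209 205 202 206 215 219 213 203 189 178 179 188 200 212 216 218 223]
-46 [184 177 175 181 185 188 193 190 188 188 183 181 187 191 193 195 201 214]
-44 [162 163 159 159 165 171 178 187 192 193 190 184 179 175 170 174 186 206]
-42 [153 152 150 150 154 163 177 188 194 197 194 183 171 161 155 162 182 203]
-40 [148 147 145 144 150 162 174 187 195 198 195 183 169 159 158 168 190 212]
s6 0.022 [274 276 278 280 282 284 286 288 290 292 294 296 298 300 302 304 306 308]
-56 [222 221 222 224 231 236 240 241 236 234 235 238 241 240 226 2
[... 1505 characters left out ...]
56 [236 237 232 230 226 214 203 194 186 182 180 174 171 174 178 179 177 168]
-54 [209 208 206 202 196 188 177 173 174 174 175 176 176 179 182 181 167 148]
-52 [177 173 172 172 166 162 159 157 161 166 168 168 168 170 172 168 159 148]
-50 [151 152 153 153 154 152 150 152 156 158 160 159 156 158 166 175 176 166]
-48 [145 146 151 152 151 151 152 153 155 155 151 148 151 165 182 197 198 184]
-46 [151 153 154 153 153 152 153 155 154 149 145 148 160 181 203 213 212 194]
-44 [156 153 151 151 151 154 156 155 153 151 149 157 176 197 217 223 216 198]
-42 [152 146 143 146 156 162 165 166 165 163 167 177 192 212 225 226 214 197]
-40 [135 131 141 155 170 186 193 194 193 194 195 205 215 224 232 229 217 208]
```

```bash
python3 - <<'E'
from h import *
np.set_printoptions(linewidth=250)
I=lambda n:cv2.imread(f"pics/{n}.png")
for n,y0 in(("t5",.164),("t6",.2815),("t70",.312)):
  ys=np.arange(y0,y0+.038,.002);xs=np.arange(-.06,-.036,.002)
  a=rect(I(n),"top",xs,ys,.018);b=rect(I("t0"),"top",xs,ys,.018)
  print(n,(ys*1e3).round().astype(int))
  for x,r in zip(xs,(100*a/b).round().astype(int)):print(round(x*1000),r)
E
```

```text
t5 [164 166 168 170 172 174 176 178 180 182 184 186 188 190 192 194 196 198 200 202]
-60 [125 124 125 125 124 124 124 125 124 125 125 125 124 123 125 125 124 123 123 125]
-58 [120 119 121 123 123 125 125 125 125 125 126 125 124 124 125 125 124 123 122 124]
-56 [114 112 114 120 124 126 126 126 125 124 125 126 125 124 125 125 125 125 124 123]
-54 [109 104 109 115 122 125 127 126 125 125 125 126 126 124 126 125 125 126 126 124]
-52 [112 107 106 109 113 117 120 122 123 122 122 124 125 126 126 126 125 125 125 126]
-50 [121 115 109 101  99 103 111 119 120 118 115 117 121 124 125 125 123 124 125 125]
-48 [123 119 111  97  89  92 104 115 116 112 109 111 117 122 123 123 122 122 123 123]
-46 [119 116 109  93  85  89 101 111 112 110 107 110 116 120 121 121 121 121 121 121]
-44 [111 111 104  91  84  87  96 106 107 107 109 111 115 118 119 121 121 122 121 119]
-42 [ 95  99  99  93  88  90  94  99 101 105 110 114 114 114 116 119 121 122 121 119]
-40 [ 79  91  99 101  98  99  98  98  99 105 112 116 114 112 114 117 120 121 121 119]
-38 [ 74  94 108 114 113 111 108 105 107 111 116 120 116 111 112 115 118 121 121 119]Traceback (most recent call last):
  File "<stdin>", line 6, in <module>
  File "h.py", line 27, in rect
    uv=np.array([[proj(cam,W([x,y,z])) for y in ys] for x in xs],np.float32)
                  ~~~~^^^^^^^^^^^^^^^^
  File "h.py", line 11, in proj
    m=M(cam); R=np.array(m["attitude"]); c=R.T@(np.array(p)-np.array(m["origin"]))
  File "h.py", line 6, in M
    m=manip.camera_model(cam); return m
ValueError: time passes only in moves, steps and waits
```

The dark rail spot (290) is the pointer's main shadow and the faint mark (302) is its second shadow. With the light slopes seen on the cells and block, both put the pointer at about 297.5 in t6, which is nest c + 27.7 mm. The pointer is therefore now at about 328 mm and the line at 320.3 mm, so I need to turn back 0.61 rad.

```bash
sed -i 's/^def M(cam):/import functools\n@functools.lru_cache(None)\ndef M(cam):/' h.py
cat >> h.py <<'E'
def dots(im):
    """dark floor dots of the visible nests: frame positions at z=26 mm"""
    xs=np.arange(-.02,.02,.0005);ys=np.arange(.02,.345,.0005)
    g=rect(im,"top",xs,ys,.026);g=g.astype(np.uint8)
    n,l,s,c=cv2.connectedComponentsWithStats((g<70).astype(np.uint8))
    return [(round(xs[0]+.0005*c[i][0],4),round(ys[0]+.0005*c[i][1],4),round(s[i,2]*.5),round(s[i,3]*.5)) for i in range(1,n) if s[i,4]>200 and 8<s[i,2]*.5<16 and 8<s[i,3]*.5<16]
E
```

>>> pendant(
  motion={"deltas":[[-0.0043, -0.0107, 0, 0, 0, 0], [-0.0073, -0.0089, 0, 0, 0, 0], [0, 0, 0, 0, 0, 0], [0, 0, 0, 0, 0, 0]]},
)

```text
time: 10.5
tool_pos: [0.5286, -0.3801, 0.1378]
ee_rot: [[0.999, 0.048, 0.004], [0.048, -0.999, -0.001], [0.004, 0.001, -1.0]]
contact_force: [2.5, 5.3, 10.7]
width: 0.0162
gripper_force: 60.3
```

```bash
python3 - <<'E'
from h import *
np.set_printoptions(linewidth=250)
to(W([0,0,.132]),YAW)
t=snap("t8","top")
for n in("t5","t6","t70","t8"):print(n,dots(cv2.imread(f"pics/{n}.png")))
ys=np.arange(.302,.34,.002);b=cv2.imread("pics/t0.png")
for x in(-.05,-.048,-.046,-.044):print(x,(100*rect(t,"top",[x],ys,.018)/rect(b,"top",[x],ys,.018)).astype(int)[0])
E
```

```text
t 10.5 tcp [ 0.5286 -0.3801  0.1378] frame [0.028  0.0286 0.1378] yaw 0.04795457777127088 w 0.016200599911546903 gf 60.325536131858826 F [ 2.455   5.3241 10.7081]
delta tool [-0.028   0.0286  0.0057] rz 0.000954577771270948 tilt [ 0.0038 -0.0007 -1.    ] j [-0.7366  0.5942  0.0451  1.0184  0.002   2.357 ]
t5 []
t6 []
t70 []
t8 []
-0.05 [123 120 110 100  89  87  90 103 120 126 135 140 139 131 124 122 122 122 122 124]
-0.048 [121 118 110  98  85  81  86 101 119 128 143 152 148 135 124 121 120 122 122 123]
-0.046 [114 113 107  97  84  78  85 100 117 127 154 169 162 141 125 120 120 123 123 122]
-0.044 [100 102 100  94  84  80  86  99 113 126 161 183 173 145 124 121 122 124 123 122]
```

```bash
python3 - <<'E'
from h import *
np.set_printoptions(linewidth=250)
t0,t8,t7,t6=[cv2.imread(f"pics/{n}.png") for n in("t0","t8","t70","t6")]
xs=np.arange(-.058,-.036,.002)
for n,im,y0,k in(("t6",t6,.2795,1.23),("t7",t7,.309,1.23),("t8",t8,.302,1.23),("t0*1.23",t0,.302,1)):
  ys=np.arange(y0,y0+.036,.002);print(n,(ys*1e3).round().astype(int))
  g=rect(im,"top",xs,ys,.018)
  if n[:2]=="t0":g=(g*1.23).astype(int)
  for x,r in zip(xs,g):print(round(x*1000),r)
g=rect(t8,"top",np.arange(-.012,.013,.004),np.arange(.27,.312,.002),.026);print((np.arange(.27,.312,.002)*1e3).round().astype(int));print(g)
E
```

```text
t6 [280 282 284 286 288 290 292 294 296 298 300 302 304 306 308 310 312 314]
-58 [173 166 159 149 142 144 151 153 143 129 119 109 101  96  87  76  69  73]
-56 [157 146 137 127 124 129 143 153 155 147 134 119 107 103  97  90  87  86]
-54 [143 128 121 116 116 123 138 152 160 156 143 124 111 111 111 112 111 103]
-52 [155 145 138 126 117 118 133 153 170 172 158 140 131 138 147 152 152 141]
-50 [186 181 173 150 128 121 135 161 185 190 177 162 159 172 183 189 190 181]
-48 [211 206 197 169 142 132 146 174 200 209 198 185 184 197 208 215 216 210]
-46 [212 207 198 172 146 136 147 174 200 214 209 197 197 211 222 228 228 225]
-44 [183 180 175 158 141 136 143 163 186 203 203 193 194 208 218 224 224 223]
-42 [144 145 147 143 138 136 140 153 170 186 191 186 189 200 208 217 221 223]
-40 [115 123 141 155 158 158 158 163 172 182 188 187 189 193 195 204 215 221]
-38 [106 124 157 182 190 189 188 189 191 194 198 198 196 194 187 193 208 219]
-36 [109 131 171 201 212 212 211 210 210 210 210 211 209 203 191 188 199 214]
t7 [309 311 313 315 317 319 321 323 325 327 329 331 333 335 337 339 341 343]
-58 [ 79  
[... 2952 characters left out ...]
172]
[270 272 274 276 278 280 282 284 286 288 290 292 294 296 298 300 302 304 306 308 310]
[[185 207 210 211 212 215 218 211 193 166 146 148 153 168 185 203 219 227 229 219 204]
 [204 210 209 212 214 211 199 163 121  77  47  47  47  59  79 113 157 193 219 223 213]
 [210 214 215 221 218 200 159 100  55  29  21  24  24  24  26  45  92 146 196 221 219]
 [211 218 222 226 220 196 146  82  41  24  23  27  26  24  24  35  77 136 191 221 219]
 [209 219 224 225 219 201 166 110  66  37  23  23  23  27  34  64 114 158 200 217 209]
 [203 220 226 227 226 219 208 180 149 117  91  81  76  89 109 142 180 205 221 218 201]
 [187 219 230 229 228 227 228 225 217 205 191 183 183 193 203 212 220 221 215 196 175]]
```

The raw profiles settle it. In t8 a grey object now covers the screw's +y half (322–327) and cannot be a shadow. The scene camera's bright peak at z=22 mm also lies at 302 in s6 and 333 in s7. So the grey mark is the pointer, at nest c + 32 mm (6 mm from the leading end). It is now at about 324, so I need to go back 3.7 mm more.

>>> pendant(
  motion={"deltas":[[-0.0093, -0.0062, 0, 0, 0, 0], [0, 0, 0, 0, 0, 0], [0, 0, 0, 0, 0, 0]]},
)

```text
time: 10.8
tool_pos: [0.5188, -0.3743, 0.1377]
ee_rot: [[0.999, 0.048, 0.004], [0.048, -0.999, -0.0], [0.003, 0.001, -1.0]]
contact_force: [-0.2, 5.7, 11.8]
width: 0.0164
gripper_force: 60.6
```

```bash
python3 - <<'E'
from h import *
np.set_printoptions(linewidth=250)
to(W([0,0,.132]),YAW)
t=snap("t9","top");b=cv2.imread("pics/t0.png")
xs=np.arange(-.052,-.038,.002);ys=np.arange(.302,.338,.002);print((ys*1e3).round().astype(int))
print(rect(t,"top",xs,ys,.018));print((rect(t,"top",xs,ys,.018)-1.23*rect(b,"top",xs,ys,.018)).astype(int))
yy=np.arange(.265,.32,.001);xx=np.arange(-.008,.008,.001)
for n in("t6","t8","t9"):
  m=rect(cv2.imread(f"pics/{n}.png"),"top",xx,yy-(.022 if n=="t6" else 0),.026)<110;print(n,(m*(yy-(.022 if n=="t6" else 0))).sum()/m.sum(),m.sum())
s=snap("s9")
ys=np.arange(.306,.34,.002);print((ys*1e3).round().astype(int));print(rect(s,"scene",np.arange(-.066,-.038,.002),ys,.022))
E
```

```text
t 10.8 tcp [ 0.5188 -0.3743  0.1377] frame [0.0185 0.0348 0.1377] yaw 0.047823173494817614 w 0.01638685268511129 gf 60.5916702747345 F [-0.1525  5.7364 11.7799]
delta tool [-0.0185  0.0348  0.0057] rz 0.0008231734948176417 tilt [ 0.0035 -0.0004 -1.    ] j [-0.7402  0.5737  0.0085  1.0027  0.002   2.3536]
[302 304 306 308 310 312 314 316 318 320 322 324 326 328 330 332 334 336 338]
[[144 129 120 122 130 137 134 133 131 130 124 121 125 145 167 181 184 179 174]
 [178 153 135 133 146 162 168 165 154 140 133 137 145 165 182 192 193 187 183]
 [203 173 147 142 156 180 196 195 177 157 147 152 161 182 200 210 204 192 187]
 [206 177 151 143 156 182 204 207 190 169 155 157 165 189 211 220 209 191 186]
 [183 164 146 140 150 171 190 197 187 169 155 154 159 184 211 217 205 187 183]
 [150 146 143 143 150 164 180 188 184 174 165 165 169 191 213 216 203 185 182]
 [130 147 160 162 166 173 182 190 191 187 185 187 1
[... 1295 characters left out ...]
169 185 196 195 179 160]
 [209 210 213 220 221 210 194 181 171 168 171 179 197 211 208 184 156 142]
 [175 181 193 196 192 181 171 168 170 175 184 194 200 197 181 159 145 145]
 [156 163 170 170 166 162 165 173 180 186 189 184 173 164 158 153 155 169]
 [150 155 158 157 159 166 176 190 197 193 181 167 155 149 153 162 177 198]
 [155 156 155 158 164 176 193 207 208 195 177 160 153 152 160 176 194 209]
 [158 158 159 160 171 188 203 213 209 193 176 163 158 164 178 190 199 212]
 [171 168 167 174 184 198 210 213 206 194 182 177 181 191 199 202 202 204]
 [197 195 196 200 208 216 219 218 215 207 204 208 213 216 210 203 193 180]
 [228 225 227 228 228 233 234 229 228 228 229 232 229 219 212 203 185 165]]
```

The pointer's shadow is now at 308, which puts the pointer at about 320–321 against the line at 320.3. Both cameras agree within about 1.5 mm. I'll release the knob and rise, then check before dropping the pawl.

>>> pendant(
  motion={"deltas":[[0, 0, 0, 0, 0, 0], [0, 0, 0, 0, 0, 0], [0, 0, 0, 0, 0, 0], [0, 0, -0.01, 0, 0, 0], [0, 0, -0.03, 0, 0, 0], [0, 0, -0.03, 0, 0, 0], [0, 0, -0.03, 0, 0, 0], [0, 0, 0, 0, 0, 0]]},
  aperture=0.05,
)

```text
time: 11.57
tool_pos: [0.5195, -0.3769, 0.2421]
ee_rot: [[0.999, 0.047, 0.007], [0.047, -0.999, -0.006], [0.006, 0.007, -1.0]]
contact_force: [1.6, 0.4, 0.8]
width: 0.0504
gripper_force: 0.0
```

>>> pendant(
  motion={"deltas":[[-0.027, -0.0129, 0, 0, 0, 0], [-0.027, -0.0129, 0, 0, 0, 0], [-0.027, -0.0129, 0, 0, 0, 0], [-0.027, -0.0129, 0, 0, 0, 0], [0, 0, 0, 0, 0, 0], [0, 0, 0, 0, 0, 0], [0, 0, 0, 0, 0, 0]]},
)

```text
time: 12.15
tool_pos: [0.4078, -0.3292, 0.2358]
ee_rot: [[0.999, 0.047, 0.001], [0.047, -0.999, -0.001], [0.001, 0.001, -1.0]]
contact_force: [-0.3, -0.4, -0.3]
width: 0.05
gripper_force: 0.0
```

```bash
python3 - <<'E'
from h import *
np.set_printoptions(linewidth=250)
to(W([-.09,.0864,.1657]),YAW)
t=snap("t10","top");t9=cv2.imread("pics/t9.png")
yy=np.arange(.27,.312,.002);print((yy*1e3).round().astype(int))
for n,im in(("t9",t9),("t10",t)):print(n,rect(im,"top",[-.004,0,.004],yy,.026),rect(im,"top",[-.048,-.046,-.044],np.arange(.3,.334,.002),.018))
E
```

```text
t 12.15 tcp [ 0.4078 -0.3292  0.2358] frame [-0.0903  0.0851  0.2358] yaw 0.046533161088911645 w 0.050049724536621695 gf 0.0 F [-0.337  -0.3581 -0.2683]
delta tool [ 0.0002 -0.0014  0.0701] rz -0.0004668389110884519 tilt [ 0.0012 -0.0012 -1.    ] j [-0.8187  0.2914 -0.1698  1.1078  0.      2.2764]
[270 272 274 276 278 280 282 284 286 288 290 292 294 296 298 300 302 304 306 308 310]
t9 [[215 220 221 213 169 108  55  23  23  21  21  22  25  46  80 134 187 212 217 194 162]
 [219 224 220 209 156  89  39  17  23  26  26  25  22  36  64 118 176 209 214 190 159]
 [221 225 220 210 169 115  69  34  28  24  24  26  29  52  86 136 186 209 212 187 156]] [[214 203 173 147 142 156 180 196 195 177 157 147 152 161 182 200 210 204]
 [216 206 177 151 143 156 182 204 207 190 169 155 157 165 189 211 220 209]
 [190 183 164 146 140 150 171 190 197 187 169 155 154 159 184 211 217 205]]
t10 [[199 206 206 196 152  96  52  24  22  20  19  19  21  40  72 121 169 195 200 177 147]
 [204 208 205 193 143  79  34  15  21  23  23  21  19  32  57 105 159 190 198 176 144]
 [204 208 204 193 152 102  60  29  24  21  21  23  25  46  77 125 170 192 194 171 141]] [[197 186 157 133 128 141 164 180 179 162 142 133 138 145 165 184 192 187]
 [200 189 161 135 128 140 165 187 190 173 153 141 144 150 173 194 201 192]
 [175 167 148 131 127 136 155 175 181 170 154 140 139 144 168 194 200 189]]
```

The carriage is unmoved by the release. Next I'll take the thrown-back pin.

>>> pendant(
  motion={"deltas":[[0, -0.0007, 0.0235, 0, 0, 0], [0, -0.0007, 0.0235, 0, 0, 0], [0, 0, 0.0235, 0, 0, 0], [0, 0, 0, 0, 0, 0], [0, 0, 0, 0, 0, 0]]},
)

```text
time: 12.62
tool_pos: [0.4074, -0.327, 0.1639]
ee_rot: [[0.999, 0.047, -0.001], [0.047, -0.999, 0.002], [-0.001, -0.002, -1.0]]
contact_force: [0.6, 0.3, 0.7]
width: 0.0498
gripper_force: 0.0
```

>>> pendant(
  motion={"deltas":[[0, 0, 0, 0, 0, 0], [0, 0, 0, 0, 0, 0], [0, 0, 0, 0, 0, 0], [0, 0, 0, 0, 0, 0], [0, 0, 0, 0, 0, 0], [0, 0, 0, 0, 0, 0]]},
  aperture=0,
)

```text
time: 13.12
tool_pos: [0.4078, -0.3276, 0.1657]
ee_rot: [[0.999, 0.047, 0.002], [0.047, -0.999, -0.001], [0.002, 0.001, -1.0]]
contact_force: [0.7, 1.8, 7.1]
width: 0.0082
gripper_force: 58.5
```

```bash
python3 -c "
from h import *
to(W([-.09,.0864,.1657]),YAW)"
```

```text
t 13.1167 tcp [ 0.4078 -0.3276  0.1657] frame [-0.0902  0.0867  0.1657] yaw 0.04703546601670708 w 0.00815029730598254 gf 58.52356195449829 F [0.6587 1.8459 7.0635]
delta tool [ 0.0002  0.0003 -0.    ] rz 3.546601670700866e-05 tilt [ 0.0017 -0.0012 -1.    ] j [-0.8168  0.3421 -0.2917  0.9349  0.0004  2.2778]
```

>>> pendant(
  motion={"deltas":[[0, 0.0108, -0.0065, 0, 0, 0], [0, 0.0121, -0.0037, 0, 0, 0], [0, 0.0126, -0.0005, 0, 0, 0], [0, 0.0123, 0.0025, 0, 0, 0], [0, 0.0114, 0.0056, 0, 0, 0], [0, 0.0096, 0.0082, 0, 0, 0], [0, 0.0072, 0.0103, 0, 0, 0], [0, 0.0044, 0.0113, 0, 0, 0], [0, 0.0013, 0.0074, 0, 0, 0], [0, 0, 0, 0, 0, 0]]},
)

```text
time: 13.95
tool_pos: [0.4116, -0.4093, 0.1285]
ee_rot: [[0.999, 0.047, 0.001], [0.047, -0.999, -0.0], [0.001, 0.0, -1.0]]
contact_force: [4.5, -0.6, 0.6]
width: 0.0077
gripper_force: 63.7
```

>>> pendant(
  motion={"deltas":[[0, 0, 0, 0, 0, 0], [0, 0, 0, 0, 0, 0]]},
)

```text
time: 14.12
tool_pos: [0.4115, -0.4092, 0.1298]
ee_rot: [[0.999, 0.047, 0.001], [0.047, -0.999, -0.001], [0.001, 0.001, -1.0]]
contact_force: [5.2, -1.1, -1.1]
width: 0.0077
gripper_force: 63.5
```

```bash
python3 -c "
from h import *
to(W([-.09,.0047,.1311]),YAW)"
```

```text
t 14.1167 tcp [ 0.4115 -0.4092  0.1298] frame [-0.0903  0.0051  0.1298] yaw 0.04704978301379974 w 0.007658316231865481 gf 63.51505994796753 F [ 5.1729 -1.1173 -1.092 ]
delta tool [ 0.0003  0.0004 -0.0013] rz 4.9783013799764575e-05 tilt [ 0.0008 -0.0009 -1.    ] j [-0.9085  0.4764 -0.1827  0.9105  0.0001  2.186 ]
```

>>> pendant(
  motion={"deltas":[[0, 0, 0.003, 0, 0, 0], [0, 0, 0, 0, 0, 0], [0, 0, 0, 0, 0, 0]]},
)

```text
time: 14.37
tool_pos: [0.4116, -0.4093, 0.1273]
ee_rot: [[0.999, 0.047, 0.001], [0.047, -0.999, -0.001], [0.001, 0.001, -1.0]]
contact_force: [4.1, -1.6, 3.1]
width: 0.0076
gripper_force: 63.9
```

>>> pendant(
  motion={"deltas":[[0, 0, 0, 0, 0, 0], [0, 0, 0, 0, 0, 0], [0, 0, 0, 0, 0, 0], [0, 0, -0.02, 0, 0, 0], [0, 0, -0.03, 0, 0, 0], [0, 0, -0.04, 0, 0, 0], [0, 0, -0.03, 0, 0, 0], [0, 0, 0, 0, 0, 0]]},
  aperture=0.06,
)

```text
time: 15.03
tool_pos: [0.4123, -0.4107, 0.2531]
ee_rot: [[0.999, 0.047, 0.005], [0.047, -0.999, -0.007], [0.004, 0.007, -1.0]]
contact_force: [-0.2, 0.8, -0.2]
width: 0.06
gripper_force: 0.0
```

>>> pendant(
  motion={"deltas":[[-0.03, -0.03, 0, 0, 0, 0], [-0.03, -0.03, 0, 0, 0, 0], [-0.03, -0.03, 0, 0, 0, 0], [0, -0.04, 0, 0, 0, 0], [0, -0.04, 0, 0, 0, 0], [0, 0, 0, 0, 0, 0], [0, 0, 0, 0, 0, 0]]},
)

```text
time: 15.62
tool_pos: [0.3142, -0.2431, 0.2471]
ee_rot: [[0.999, 0.049, -0.0], [0.049, -0.999, -0.0], [-0.0, 0.0, -1.0]]
contact_force: [0.8, -0.3, 0.0]
width: 0.06
gripper_force: 0.0
```

```bash
python3 - <<'E'
from h import *
np.set_printoptions(linewidth=250)
t=snap("t11","top");s=snap("s11");t0=cv2.imread("pics/t0.png")
o=manip.get_obs();print(o["time"],o["tool_pos"])
# pawl pin visible again? compare region around pin, and dark cells by threshold
xs=np.arange(-.105,-.06,.006);ys=np.arange(-.02,.03,.003)
print(rect(t,"top",xs,ys,.128));print(rect(t0,"top",xs,ys,.128))
for n,im in(("t0",t0),("t11",t)):
    g=cv2.cvtColor(im,cv2.COLOR_BGR2GRAY)[175:255,205:300]
    d=cv2.absdiff(cv2.cvtColor(t,cv2.COLOR_BGR2GRAY)[175:255,205:290],cv2.cvtColor(t0,cv2.COLOR_BGR2GRAY)[175:255,205:290])
    c=cv2.HoughCircles(cv2.resize(g,None,fx=6,fy=6,interpolation=cv2.INTER_CUBIC),cv2.HOUGH_GRADIENT,1,60,param1=100,param2=25,minRadius=44,maxRadius=62)
    for x,y,r in([] if c is None else c[0]):
        u,v=205+(x+.5)/6-.5,175+(y+.5)/6-.5;print(n,round(u,1),round(v,1),r,ray("top",u,v,.014))
print("maxdiff",d.max())
E
```

```text
15.7167 [ 0.315  -0.2452  0.2471]
[[156 156 156 156 158 156 132  87  82  90 103 138 158 157 157 156 158]
 [154 154 153 151 153 151 135 119 140 155 149 148 154 154 154 155 153]
 [133 138 144 135 133 134 136 134 155 167 154 151 154 155 155 154 155]
 [ 91  93  99  99 100 107 119 129 156 167 145 139 150 156 154 155 155]
 [ 88  89  89  89  89  86  86 114 158 164 126  95  97  98  99  99 100]
 [ 87  88  87  87  82  79  87 119 160 164 122  90  85  84  86  87  87]
 [ 89  91  89  89  82  78  88 120 159 165 122  91  83  82  92  92  92]
 [112 113 112 109 105  97  94 122 160 163 134 123 129 130 127 121 123]]
[[150 150 150 151 152 139 102  76  80  91 118 146 152 151 150 151 151]
 [148 147 148 148 146 141 118 106 133 141 142 147 149 148 148 149 147]
 [128 133 139 128 127 126 117 115 144 151 147 149 148 149 147 149 148]
 [ 86  89  95  94  95 101 100 112 142 150 143 140 147 149 149 148 149]
 [ 86  86  86  85  84  83  86 115 149 141 109  90  94  94  95  95  96]
 [ 83  84  83  82  78  74  80 116 155 146 102  83  81  81  85  84  83]
 [ 85  85  85  85  78  71  81 123 158 145  98  76  73  76  88  90  91]
 [108 107 104 104 103  94  93 129 158 142 108 105 109 119 125 121 127]]
maxdiff 30
```

The pin is back down on the wheel side (y≈5 mm) and the cells are unmoved. Now I'll measure the nests precisely and work out the grasp of cell 3.

```bash
python3 - <<'E'
from h import *
t=cv2.imread("pics/t11.png")
xs=np.arange(-.04,.04,.0005);ys=np.arange(.10,.33,.0005)
g=rect(t,"top",xs,ys,.026).clip(0,255).astype(np.uint8)
n,l,s,c=cv2.connectedComponentsWithStats((g<100).astype(np.uint8))
for i in range(1,n):
    if s[i,4]>150:print("dark",xs[0]+.0005*c[i][0],ys[0]+.0005*c[i][1],s[i,2:]*.5)
g=rect(t,"top",xs,ys,.036).clip(0,255).astype(np.uint8)
for r in range(58,70,2):
    pass
c=cv2.HoughCircles(cv2.GaussianBlur(g,(5,5),0),cv2.HOUGH_GRADIENT,1,100,param1=80,param2=15,minRadius=54,maxRadius=70)
if c is not None:
    for x,y,r in c[0]:print("ring",xs[0]+.0005*y,ys[0]+.0005*x,r*.5)
to([.449,-.007,.12],-.595+np.pi/2)
E
```

```text
dark 0.06584572072072073 0.13953738113113115 [ 220.   73. 7992.]
dark 0.013403743315508025 0.13966806722689076 [ 20.5  21.  654.5]
dark 0.14962400290065264 0.13938578680203045 [ 21.   21.  689.5]
dark 0.08148606927710844 0.1398147590361446 [ 20.5  20.5 664. ]
ring -0.001249999701976777 0.2922500133514404 30.2
ring -0.0007499986886978158 0.22425000220537186 30.2
ring -0.0007499986886978158 0.15275000259280205 27.2
t 15.7167 tcp [ 0.315  -0.2452  0.2471] frame [-0.1791  0.1734  0.2471] yaw 0.04718465130742293 w 0.05965943588671407 gf 0.0 F [ 0.5313 -0.212   0.5978]
delta tool [ 0.1451 -0.2317  0.1269] rz -0.9286116754874736 tilt [ 0.0002 -0.0009 -1.    ] j [-0.8448  0.0462 -0.4413  1.0826 -0.0005  2.2496]
```

>>> pendant(
  motion={"deltas":[[0.0181, -0.029, 0.01, 0, 0, 0], [0.0181, -0.029, 0.01, 0, 0, 0], [0.0181, -0.029, 0.01, 0, 0, 0], [0.0181, -0.029, 0.01, 0, 0, 0], [0.0181, -0.029, 0.01, 0, 0, 0], [0.0181, -0.029, 0.01, 0, 0, 0], [0.0181, -0.029, 0.01, 0, 0, 0], [0.0181, -0.029, 0.01, 0, 0, 0]]},
  aperture=0.045,
)

```text
time: 16.38
tool_pos: [0.45, -0.0054, 0.166]
ee_rot: [[0.999, 0.046, -0.0], [0.046, -0.999, -0.0], [-0.0, 0.0, -1.0]]
contact_force: [1.0, -1.0, 0.1]
width: 0.045
gripper_force: 0.0
```

>>> pendant(
  motion={"deltas":[[0, 0, 0, 0, 0, -0.1161], [0, 0, 0, 0, 0, -0.1161], [0, 0, 0, 0, 0, -0.1161], [0, 0, 0, 0, 0, -0.1161], [0, 0, 0, 0, 0, -0.1161], [0, 0, 0, 0, 0, -0.1161], [0, 0, 0, 0, 0, -0.1161], [0, 0, 0, 0, 0, -0.1161], [0, 0, 0, 0, 0, 0], [0, 0, 0, 0, 0, 0]]},
)

```text
time: 17.22
tool_pos: [0.4491, -0.0068, 0.1665]
ee_rot: [[0.564, 0.826, -0.0], [0.826, -0.564, -0.0], [-0.0, -0.0, -1.0]]
contact_force: [-0.4, -0.2, 0.4]
width: 0.0448
gripper_force: 0.0
```

```bash
python3 - <<'E'
from h import *
to([.4486,-.007,.029],-.595+np.pi/2)
xs=np.arange(-.015,.015,.0005);ys=np.arange(.25,.305,.0005)
for n in("t6","t11"):
    m=rect(cv2.imread(f"pics/{n}.png"),"top",xs,ys,.026)<100;print(n,(m*ys).sum()/m.sum(),(m*xs[:,None]).sum()/m.sum(),m.sum())
E
```

```text
t 17.2167 tcp [ 0.4491 -0.0068  0.1665] frame [-0.0339  0.4052  0.1665] yaw 0.9711810590785739 w 0.04482345001978248 gf 0.0 F [-0.4111 -0.2122  0.4466]
delta tool [-0.0004 -0.0003  0.1375] rz -0.004615267716322702 tilt [-0.0005 -0.0001 -1.    ] j [-0.1781  0.2113 -0.4733  0.8866 -0.0002  1.9923]
t6 0.2798819290465632 -0.0005526607538802527 1804
t11 0.27251337852301105 -0.00033071708883337995 2803
```

>>> pendant(
  motion={"deltas":[[0, 0, 0.034, 0, 0, 0], [0, 0, 0.034, 0, 0, 0], [0, 0, 0.034, 0, 0, 0], [0, 0, 0.02, 0, 0, 0], [0, 0, 0.014, 0, 0, 0], [0, 0, 0, 0, 0, 0]]},
)

```text
time: 17.72
tool_pos: [0.4468, -0.0062, 0.0283]
ee_rot: [[0.564, 0.826, -0.005], [0.826, -0.564, 0.001], [-0.002, -0.004, -1.0]]
contact_force: [-1.7, 0.8, 0.3]
width: 0.0449
gripper_force: 0.0
```

>>> pendant(
  motion={"deltas":[[0, 0, 0, 0, 0, 0], [0, 0, 0, 0, 0, 0], [0, 0, 0, 0, 0, 0], [0, 0, 0, 0, 0, 0], [0, 0, 0, 0, 0, 0]]},
  aperture=0,
)

```text
time: 18.13
tool_pos: [0.4498, -0.0065, 0.0321]
ee_rot: [[0.561, 0.828, 0.003], [0.828, -0.561, -0.001], [0.001, 0.002, -1.0]]
contact_force: [0.0, 0.2, 8.1]
width: 0.0088
gripper_force: 59.6
```

```bash
python3 - <<'E'
from h import *
to(W([0,.1534,.14]),YAW+np.pi/2)
xs=np.arange(-.015,.015,.0005);ys=np.arange(.24,.32,.0005)
for n in("t6","t70","t8","t9","t11"):
    g=(rect(cv2.imread(f"pics/{n}.png"),"top",xs,ys,.026)<100).astype(np.uint8)
    k,l,s,c=cv2.connectedComponentsWithStats(g)
    print(n,[(ys[0]+.0005*c[i][0],s[i,2]*.5) for i in range(1,k) if s[i,4]>600])
E
```

```text
t 18.1333 tcp [ 0.4498 -0.0065  0.0321] frame [-0.0332  0.4055  0.0321] yaw 0.9751845837654444 w 0.00875200647633388 gf 59.64806020259857 F [0.0079 0.1606 8.0982]
delta tool [-0.1819  0.1779 -0.1077] rz -0.6426117430294522 tilt [ 0.0026 -0.0006 -1.    ] j [-0.177   0.3977 -0.6473  0.5231 -0.0001  1.9894]
t6 [(np.float64(0.2987262895174709), np.float64(11.0)), (np.float64(0.27046758104738156), np.float64(19.5))]
t70 [(np.float64(0.26677061855670103), np.float64(18.5)), (np.float64(0.3016341362126246), np.float64(20.0))]
t8 [(np.float64(0.2580151627218935), np.float64(20.0)), (np.float64(0.293067094017094), np.float64(19.5))]
t9 [(np.float64(0.25441790490341754), np.float64(18.0)), (np.float64(0.2894763485477178), np.float64(19.5))]
t11 [(np.float64(0.2542043694690265), np.float64(22.0)), (np.float64(0.31660499359795136), np.float64(10.5)), (np.float64(0.28962400290065266), np.float64(21.0))]
```

>>> pendant(
  motion={"deltas":[[0, 0, -0.03, 0, 0, 0], [0, 0, -0.038, 0, 0, 0], [0, 0, -0.03, 0, 0, 0], [0, 0, 0, 0, 0, 0]]},
)

```text
time: 18.47
tool_pos: [0.452, -0.0067, 0.1345]
ee_rot: [[0.561, 0.828, 0.009], [0.828, -0.561, -0.002], [0.004, 0.008, -1.0]]
contact_force: [2.7, -0.1, -0.2]
width: 0.0085
gripper_force: 59.0
```

>>> pendant(
  motion={"deltas":[[-0.026, 0.0254, 0, 0, 0, 0], [-0.026, 0.0254, 0, 0, 0, 0], [-0.026, 0.0254, 0, 0, 0, 0], [-0.026, 0.0254, 0, 0, 0, 0], [-0.026, 0.0254, 0, 0, 0, 0], [-0.026, 0.0254, 0, 0, 0, 0], [-0.026, 0.0254, 0, 0, 0, 0], [0, 0, 0, 0, 0, 0]]},
)

```text
time: 19.13
tool_pos: [0.4953, -0.263, 0.1293]
ee_rot: [[0.564, 0.826, 0.003], [0.826, -0.564, -0.004], [-0.002, 0.005, -1.0]]
contact_force: [-0.4, 0.1, 0.3]
width: 0.0085
gripper_force: 58.9
```

>>> pendant(
  motion={"deltas":[[0, 0, 0, 0, 0, -0.1071], [0, 0, 0, 0, 0, -0.1071], [0, 0, 0, 0, 0, -0.1071], [0, 0, 0, 0, 0, -0.1071], [0, 0, 0, 0, 0, -0.1071], [0, 0, 0, 0, 0, -0.1071], [0, 0, 0, 0, 0, 0], [0, 0, 0, 0, 0, 0]]},
)

```text
time: 19.8
tool_pos: [0.4938, -0.2565, 0.1291]
ee_rot: [[-0.044, 0.999, 0.0], [0.999, 0.044, -0.0], [-0.0, 0.0, -1.0]]
contact_force: [-0.1, -0.8, -1.3]
width: 0.009
gripper_force: 59.0
```

```bash
python3 - <<'E'
from h import *
to(W([0,.1534,.066]),YAW+np.pi/2)
s=snap("s12");t=snap("t12","top")
E
```

```text
t 19.8 tcp [ 0.4938 -0.2565  0.1291] frame [-0.001   0.1537  0.1291] yaw 1.6148410909781123 w 0.008957648726417524 gf 58.97091329097748 F [-0.0692 -0.7505 -1.2895]
delta tool [-0.0003  0.001   0.0631] rz -0.002955235816784141 tilt [ 0.0002 -0.0001 -1.    ] j [-0.6105  0.4367 -0.2508  0.8831 -0.      0.9163]
```

>>> pendant(
  motion={"deltas":[[0, 0.0008, 0.025, 0, 0, 0], [0, 0, 0.025, 0, 0, 0], [0, 0, 0.007, 0, 0, 0], [0, 0, 0.003, 0, 0, 0], [0, 0, 0.003, 0, 0, 0], [0, 0, 0.003, 0, 0, 0], [0, 0, 0.002, 0, 0, 0], [0, 0, 0.002, 0, 0, 0], [0, 0, 0, 0, 0, 0], [0, 0, 0, 0, 0, 0]]},
)

```text
time: 20.73
tool_pos: [0.4948, -0.2566, 0.0592]
ee_rot: [[-0.047, 0.999, 0.0], [0.999, 0.047, -0.0], [-0.0, 0.0, -1.0]]
contact_force: [-1.0, -0.2, -0.8]
width: 0.0088
gripper_force: 59.0
```

```bash
python3 -c "
from h import *
to(W([0,.1534,.058]),YAW+np.pi/2)"
```

```text
t 20.7333 tcp [ 0.4948 -0.2566  0.0592] frame [-0.      0.1535  0.0592] yaw 1.6182504092603112 w 0.008825895584101495 gf 59.01400923728943 F [-0.9775 -0.1751 -0.756 ]
delta tool [-0.0001  0.      0.0012] rz 0.00045408246541467356 tilt [ 0.0003 -0.0002 -1.    ] j [-0.6097  0.5176 -0.3295  0.7232 -0.      0.9137]
```

>>> pendant(
  motion={"deltas":[[0, 0, 0.001, 0, 0, 0], [0, 0, 0, 0, 0, 0], [0, 0, 0, 0, 0, 0], [0, 0, 0, 0, 0, 0], [0, 0, -0.015, 0, 0, 0], [0, 0, -0.035, 0, 0, 0], [0, 0, -0.035, 0, 0, 0], [0, 0, -0.015, 0, 0, 0], [0, 0, 0, 0, 0, 0]]},
  aperture=0.045,
)

```text
time: 21.48
tool_pos: [0.4967, -0.2579, 0.162]
ee_rot: [[-0.047, 0.999, 0.005], [0.999, 0.048, -0.004], [-0.004, 0.005, -1.0]]
contact_force: [0.7, -0.3, 0.3]
width: 0.0452
gripper_force: 0.0
```

```bash
python3 - <<'E'
from h import *
np.set_printoptions(linewidth=250)
t=snap("t13","top");t0=cv2.imread("pics/t0.png");s=snap("s13")
def cells(im):
    g=cv2.cvtColor(im,cv2.COLOR_BGR2GRAY)[190:235,215:285]
    r=[]
    for w in(g,):
        n,l,s,c=cv2.connectedComponentsWithStats((w<60).astype(np.uint8))
        r=[(c[i]+[215,190]).round(1).tolist()+[int(s[i,4])] for i in range(1,n) if s[i,4]>8]
    return r
print(cells(t0));print(cells(t))
d=cv2.absdiff(cv2.cvtColor(t,cv2.COLOR_BGR2GRAY),cv2.cvtColor(t0,cv2.COLOR_BGR2GRAY))[185:240,215:285]
print((d>50).sum(0))
to([.498,.048,.15],1.17+np.pi/2)
E
```

```text
[[255.6, 204.4, 80], [235.2, 218.8, 64], [269.5, 221.4, 62]]
[[255.8, 204.1, 57], [235.1, 219.4, 49]]
[ 0  0  0  0  0  0  0  0  0  0  0  0  0  0  0  0  0  0  0  0  0  0  0  0  0  0  0  0  0  0  0  0  0  0  0  0  0  0  0  0  0  0  0  8 15 14 10 11 11 10 10 10 11 10 12 12 16 19 16 15 16 16 15 16 13 11 11 12 12 13]
t 21.5833 tcp [ 0.4949 -0.2567  0.1582] frame [0.0001 0.1535 0.1582] yaw 1.6183105533478164 w 0.04518184327613525 gf 0.0 F [ 0.0102  0.1548 -1.3039]
delta tool [0.3042 0.0176 0.008 ] rz -1.12248577344708 tilt [ 0.001  -0.0007 -1.    ] j [-0.6097  0.4103 -0.2081  0.9512  0.      0.9136]
```

>>> pendant(
  motion={"deltas":[[0.038, 0.0022, 0, 0, 0, 0], [0.038, 0.0022, 0, 0, 0, 0], [0.038, 0.0022, 0, 0, 0, 0], [0.038, 0.0022, 0, 0, 0, 0], [0.038, 0.0022, 0, 0, 0, 0], [0.038, 0.0022, 0, 0, 0, 0], [0.038, 0.0022, 0, 0, 0, 0], [0.038, 0.0022, 0, 0, 0, 0], [0, 0, 0, 0, 0, 0]]},
)

```text
time: 22.33
tool_pos: [0.4961, 0.0536, 0.1565]
ee_rot: [[-0.053, 0.999, -0.003], [0.999, 0.053, 0.002], [0.002, -0.003, -1.0]]
contact_force: [-0.2, 0.0, 0.4]
width: 0.0452
gripper_force: 0.0
```

>>> pendant(
  motion={"deltas":[[0, 0, 0, 0, 0, -0.1247], [0, 0, 0, 0, 0, -0.1247], [0, 0, 0, 0, 0, -0.1247], [0, 0, 0, 0, 0, -0.1247], [0, 0, 0, 0, 0, -0.1247], [0, 0, 0, 0, 0, -0.1247], [0, 0, 0, 0, 0, -0.1247], [0, 0, 0, 0, 0, -0.1247], [0, 0, 0, 0, 0, -0.1247], [0, 0, 0, 0, 0, 0]]},
)

```text
time: 23.17
tool_pos: [0.4968, 0.0477, 0.1565]
ee_rot: [[-0.923, 0.385, -0.003], [0.385, 0.923, 0.0], [0.002, -0.001, -1.0]]
contact_force: [0.5, 0.4, 0.3]
width: 0.0453
gripper_force: 0.0
```

>>> pendant(
  motion={"deltas":[[0, 0, 0, 0, 0, 0], [0, 0, 0, 0, 0, 0]]},
)

```text
time: 23.33
tool_pos: [0.4973, 0.0478, 0.1572]
ee_rot: [[-0.919, 0.394, -0.001], [0.394, 0.919, 0.0], [0.001, -0.0, -1.0]]
contact_force: [-0.3, -0.5, 0.4]
width: 0.0449
gripper_force: 0.0
```

```bash
python3 -c "
from h import *
to([.498,.048,.031],1.17+np.pi/2)"
```

```text
t 23.3333 tcp [0.4973 0.0478 0.1572] frame [0.0168 0.4575 0.1572] yaw 2.7362808342243516 w 0.04486729238424679 gf 0.0 F [-0.3028 -0.5043  0.4078]
delta tool [-0.0007  0.0005  0.1262] rz -0.004515492570544843 tilt [-0.0013  0.     -1.    ] j [-0.0505  0.3112 -0.3621  0.8988 -0.      0.3548]
```

>>> pendant(
  motion={"deltas":[[-0.0005, 0.0003, 0.034, 0, 0, 0], [0, 0, 0.034, 0, 0, 0], [0, 0, 0.034, 0, 0, 0], [0, 0, 0.015, 0, 0, 0], [0, 0, 0.0085, 0, 0, 0], [0, 0, 0, 0, 0, 0]]},
)

```text
time: 23.83
tool_pos: [0.497, 0.048, 0.0308]
ee_rot: [[-0.92, 0.392, -0.003], [0.392, 0.92, 0.0], [0.003, -0.001, -1.0]]
contact_force: [0.5, -0.4, 0.5]
width: 0.0449
gripper_force: 0.0
```

>>> pendant(
  motion={"deltas":[[0, 0, 0, 0, 0, 0], [0, 0, 0, 0, 0, 0], [0, 0, 0, 0, 0, 0], [0, 0, 0, 0, 0, 0], [0, 0, 0, 0, 0, 0]]},
  aperture=0,
)

```text
time: 24.25
tool_pos: [0.4996, 0.048, 0.0338]
ee_rot: [[-0.921, 0.391, 0.003], [0.391, 0.921, -0.0], [-0.003, 0.001, -1.0]]
contact_force: [-0.7, 0.7, 6.6]
width: 0.0088
gripper_force: 59.6
```

```bash
python3 -c "
from h import *
to(W([0,.2215,.14]),YAW+np.pi/2)"
```

```text
t 24.25 tcp [0.4996 0.048  0.0338] frame [0.0191 0.4576 0.0338] yaw 2.740377963607797 w 0.008807936743261545 gf 59.56645309925079 F [-0.667   0.6505  6.6249]
delta tool [-0.0854 -0.221  -0.1062] rz 1.1225816368129007 tilt [ 0.0028 -0.0002 -1.    ] j [-0.05    0.469  -0.5095  0.5895 -0.      0.3512]
```

>>> pendant(
  motion={"deltas":[[0, 0, -0.03, 0, 0, 0], [0, 0, -0.038, 0, 0, 0], [0, 0, -0.03, 0, 0, 0], [0, 0, 0, 0, 0, 0], [0, 0, 0, 0, 0, 0]]},
)

```text
time: 24.67
tool_pos: [0.4999, 0.048, 0.1327]
ee_rot: [[-0.921, 0.39, 0.005], [0.39, 0.921, -0.0], [-0.004, 0.002, -1.0]]
contact_force: [0.5, -0.1, -1.3]
width: 0.0086
gripper_force: 58.9
```

```bash
python3 -c "
from h import *
to(W([0,.2215,.13]),YAW+np.pi/2)"
```

```text
t 24.6667 tcp [0.4999 0.048  0.1327] frame [0.0195 0.4576 0.1327] yaw 2.7404591756215275 w 0.008562047328630773 gf 58.93727481365204 F [ 0.5027 -0.0795 -1.2606]
delta tool [-0.0847 -0.2212  0.0027] rz 1.122662848826631 tilt [ 0.0048 -0.0003 -1.    ] j [-0.05    0.3371 -0.3974  0.8316 -0.      0.3511]
```

>>> pendant(
  motion={"deltas":[[-0.0121, -0.0316, 0, 0, 0, 0], [-0.0121, -0.0316, 0, 0, 0, 0], [-0.0121, -0.0316, 0, 0, 0, 0], [-0.0121, -0.0316, 0, 0, 0, 0], [-0.0121, -0.0316, 0, 0, 0, 0], [-0.0121, -0.0316, 0, 0, 0, 0], [-0.0121, -0.0316, 0, 0, 0, 0], [0, 0, 0, 0, 0, 0]]},
)

```text
time: 25.33
tool_pos: [0.4896, -0.1939, 0.1295]
ee_rot: [[-0.919, 0.394, -0.0], [0.394, 0.919, -0.002], [-0.001, -0.002, -1.0]]
contact_force: [1.0, -0.8, -1.2]
width: 0.0088
gripper_force: 59.1
```

>>> pendant(
  motion={"deltas":[[0, 0, 0, 0, 0, 0.1247], [0, 0, 0, 0, 0, 0.1247], [0, 0, 0, 0, 0, 0.1247], [0, 0, 0, 0, 0, 0.1247], [0, 0, 0, 0, 0, 0.1247], [0, 0, 0, 0, 0, 0.1247], [0, 0, 0, 0, 0, 0.1247], [0, 0, 0, 0, 0, 0.1247], [0, 0, 0, 0, 0, 0.1247], [0, 0, 0, 0, 0, 0]]},
)

```text
time: 26.17
tool_pos: [0.4893, -0.1881, 0.1294]
ee_rot: [[-0.042, 0.999, -0.002], [0.999, 0.042, 0.001], [0.001, -0.002, -1.0]]
contact_force: [-0.1, 0.8, -1.8]
width: 0.0088
gripper_force: 59.1
```

>>> pendant(
  motion={"deltas":[[0, 0, 0, 0, 0, 0], [0, 0, 0, 0, 0, 0], [0, 0, 0, 0, 0, 0]]},
)

```text
time: 26.42
tool_pos: [0.4898, -0.1885, 0.1301]
ee_rot: [[-0.05, 0.999, -0.001], [0.999, 0.05, 0.0], [0.0, -0.001, -1.0]]
contact_force: [-0.1, -0.0, -1.2]
width: 0.0086
gripper_force: 59.1
```

```bash
python3 -c "
from h import *
to(W([0,.2205,.06]),YAW+np.pi/2)"
```

```text
t 26.4167 tcp [ 0.4898 -0.1885  0.1301] frame [-0.0018  0.2218  0.1301] yaw 1.621230010212058 w 0.008618988314010754 gf 59.07092034816742 F [-0.0579 -0.0138 -1.1917]
delta tool [-0.0013  0.0019  0.0701] rz 0.0034336834171615482 tilt [-0.0005  0.0003 -1.    ] j [-0.5068  0.3822 -0.3354  0.8538 -0.      1.0136]
```

>>> pendant(
  motion={"deltas":[[-0.0013, 0.0017, 0.025, 0, 0, 0], [0, 0, 0.025, 0, 0, 0], [0, 0, 0.007, 0, 0, 0], [0, 0, 0.003, 0, 0, 0], [0, 0, 0.003, 0, 0, 0], [0, 0, 0.003, 0, 0, 0], [0, 0, 0.002, 0, 0, 0], [0, 0, 0.002, 0, 0, 0], [0, 0, 0, 0, 0, 0], [0, 0, 0, 0, 0, 0]]},
)

```text
time: 27.25
tool_pos: [0.4919, -0.19, 0.0607]
ee_rot: [[-0.048, 0.999, 0.0], [0.999, 0.048, -0.0], [-0.0, 0.0, -1.0]]
contact_force: [-0.1, 0.2, -1.5]
width: 0.0084
gripper_force: 59.1
```

```bash
python3 -c "
from h import *
to(W([0,.2205,.06]),YAW+np.pi/2)"
```

```text
t 27.25 tcp [ 0.4919 -0.19    0.0607] frame [0.0002 0.2203 0.0607] yaw 1.6183961212458586 w 0.008445271797629352 gf 59.060930013656616 F [-0.095   0.1797 -1.5297]
delta tool [ 0.0002 -0.0002  0.0007] rz 0.0005997944509621433 tilt [ 0.0003 -0.0002 -1.    ] j [-0.5073  0.4695 -0.412   0.6889 -0.      1.0159]
```

Seated without contact force. I'll release, rise, and check cell 2.

>>> pendant(
  motion={"deltas":[[0, 0, 0.0005, 0, 0, 0], [0, 0, 0, 0, 0, 0], [0, 0, 0, 0, 0, 0], [0, 0, 0, 0, 0, 0], [0, 0, -0.015, 0, 0, 0], [0, 0, -0.035, 0, 0, 0], [0, 0, -0.035, 0, 0, 0], [0, 0, -0.015, 0, 0, 0], [0, 0, 0, 0, 0, 0], [0, 0, 0, 0, 0, 0]]},
  aperture=0.045,
)

```text
time: 28.08
tool_pos: [0.4923, -0.1902, 0.1606]
ee_rot: [[-0.048, 0.999, 0.002], [0.999, 0.048, -0.001], [-0.001, 0.002, -1.0]]
contact_force: [-0.7, -0.1, 0.2]
width: 0.0452
gripper_force: 0.0
```

```bash
python3 - <<'E'
from h import *
np.set_printoptions(linewidth=250)
t=snap("t14","top");t0=cv2.imread("pics/t0.png");s=snap("s14");s0=cv2.imread("pics/s0.png")
g=cv2.cvtColor(t,cv2.COLOR_BGR2GRAY)[185:245,205:260]
n,l,st,c=cv2.connectedComponentsWithStats((g<60).astype(np.uint8))
print([(c[i]+[205,185]).round(1).tolist()+[int(st[i,4])] for i in range(1,n) if st[i,4]>8])
D=lambda a,b:cv2.absdiff(cv2.cvtColor(a,cv2.COLOR_BGR2GRAY),cv2.cvtColor(b,cv2.COLOR_BGR2GRAY))
print((D(t,t0)[205:235,215:250]>50).sum())
u,v=map(int,proj("scene",[.451,.108,.02]));print(u,v,(D(s,s0)[v-12:v+12,u-12:u+12]>50).sum())
to([.4512,.1077,.15],.373+np.pi/2)
E
```

```text
[[235.1, 219.4, 49], [251.7, 232.3, 90], [255.5, 241.0, 29]]
36
271 290 79
t 28.1833 tcp [ 0.4911 -0.1896  0.1589] frame [-0.0005  0.2207  0.1589] yaw 1.6182354850746392 w 0.04462469877184647 gf 0.0 F [-0.8497  0.4661 -0.054 ]
delta tool [ 0.2988 -0.0258  0.0092] rz -0.32556084172025734 tilt [-0.0013  0.0007 -1.    ] j [-0.5073  0.3569 -0.2889  0.9264  0.      1.016 ]
```

```bash
python3 - <<'E'
from h import *
np.set_printoptions(linewidth=250)
t=cv2.imread("pics/t14.png");g=cv2.cvtColor(t,cv2.COLOR_BGR2GRAY)
print(g[224:252:2,240:272:2]);print(t[232,252],t[232,249],t[241,255])
p=ray("top",251.7,232.3,.02);print(p);u,v=map(int,proj("scene",p));print(u,v)
for n in("s0","s14"):print(cv2.cvtColor(cv2.imread(f"pics/{n}.png"),cv2.COLOR_BGR2GRAY)[v-14:v+14:3,u-16:u+16:2])
E
```

```text
[[137 170 171 166 122 168 166 120  62  56  59  58  57  58  59  57]
 [153 168 168 167 166 164 111  60  57  60  60  59  60  59  58  57]
 [157 168 167 168 166 118  60  57  60  58  61  59  59  60  57  59]
 [156 166 166 161 120  61  59  58  60  59  59  59  59  60  56  57]
 [143 166 166 122  60  58  60  60  60  61  59  60  59  59  59  60]
 [167 168 137  70  58  58  60  60  60  59  59  60  58  58  58  59]
 [168 143  72  57  60  61  61  60  60  59  58  60  58  59  59  58]
 [140  75  58  60  60  61  61  62  59  59  58  59  58  61  58  59]
 [ 78  58  60  61  62  60  60  60  58  59  61  59  59  59  59  59]
 [ 58  59  61  62  60  61  59  61  59  59  61  58  60  60  59  59]
 [ 59  61  62  61  60  61  59  61  58  60  59  59  61  57  59  60]
 [ 60  61  61  61  61  60  59  60  60  60  60  59  58  60  58  59]
 [ 61  61  62  60  59  59  59  60  60  60  58  61  61  60  59  60]
 [ 61  61  60  60  60  61  60  60  59  60  59  61  61  59  61  58]]
[34 45 99] [35 43 96] [34 43 99]
[0.405  0.0359 0.02  ]
303 280
[[214 180 184 194 180 179 176 176 175 131 112 146 128 158 195 205]
 [179 109 162 189 187 198 208 
[... 544 characters left out ...]
209 166 202 217 218 216 217]]
[[218 217 204 215 220 220 219 220 219 220 224 225 220 212 211 210]
 [204 219 220 220 219 220 220 220 222 226 211 224 223 221 221 222]
 [209 219 219 218 201 220 221 224 224 218 203 216 222 221 220 222]
 [219 220 220 219 216 222 224 224 224 224 223 222 216 214 218 222]
 [221 222 220 220 223 222 223 224 222 220 220 220 208 222 222 221]
 [221 220 222 223 219 177 208 222 221 220 222 220 218 221 219 214]
 [220 222 220 223 224 223 221 221 220 221 221 221 220 220 219 216]
 [208 210 203 219 221 221 220 219 220 220 221 220 219 221 224 223]
 [224 224 221 220 221 219 218 219 221 222 219 220 222 222 221 221]
 [198 219 220 218 218 219 221 221 220 215 172 207 222 222 220 220]]
```

That blob is only the red arm, and cell 2 is unmoved. I'll go to it.

>>> pendant(
  motion={"deltas":[[0.0374, -0.0032, 0, 0, 0, 0], [0.0374, -0.0032, 0, 0, 0, 0], [0.0374, -0.0032, 0, 0, 0, 0], [0.0374, -0.0032, 0, 0, 0, 0], [0.0374, -0.0032, 0, 0, 0, 0], [0.0374, -0.0032, 0, 0, 0, 0], [0.0374, -0.0032, 0, 0, 0, 0], [0.0374, -0.0032, 0, 0, 0, 0], [0, 0, 0, 0, 0, 0]]},
)

```text
time: 28.93
tool_pos: [0.4495, 0.1129, 0.1586]
ee_rot: [[-0.053, 0.999, -0.003], [0.999, 0.053, 0.002], [0.002, -0.003, -1.0]]
contact_force: [0.3, -0.2, 0.8]
width: 0.0449
gripper_force: 0.0
```

>>> pendant(
  motion={"deltas":[[0, 0, 0, 0, 0, -0.1085], [0, 0, 0, 0, 0, -0.1085], [0, 0, 0, 0, 0, -0.1085], [0, 0, 0, 0, 0, 0], [0, 0, 0, 0, 0, 0], [0, 0, 0, 0, 0, 0]]},
)

```text
time: 29.43
tool_pos: [0.4516, 0.1075, 0.1593]
ee_rot: [[-0.361, 0.933, -0.001], [0.933, 0.361, -0.0], [0.0, -0.001, -1.0]]
contact_force: [0.3, -0.7, 0.2]
width: 0.0447
gripper_force: 0.0
```

```bash
python3 -c "
from h import *
to([.4512,.1077,.031],.373+np.pi/2)"
```

```text
t 29.4333 tcp [0.4516 0.1075 0.1593] frame [-0.026   0.5193  0.1593] yaw 1.9399725923686482 w 0.04465249341597886 gf 0.0 F [ 0.2537 -0.6698  0.1908]
delta tool [ 0.0003 -0.0002  0.1283] rz -0.003823734426248393 tilt [-0.0012 -0.0001 -1.    ] j [ 0.0761  0.2464 -0.4476  0.8779 -0.      1.2777]
```

>>> pendant(
  motion={"deltas":[[0, 0, 0.034, 0, 0, 0], [0, 0, 0.034, 0, 0, 0], [0, 0, 0.034, 0, 0, 0], [0, 0, 0.016, 0, 0, 0], [0, 0, 0.0095, 0, 0, 0], [0, 0, 0, 0, 0, 0]]},
)

```text
time: 29.93
tool_pos: [0.4506, 0.1075, 0.0307]
ee_rot: [[-0.363, 0.932, -0.003], [0.932, 0.363, -0.0], [0.001, -0.003, -1.0]]
contact_force: [-0.3, 0.2, 0.8]
width: 0.045
gripper_force: 0.0
```

>>> pendant(
  motion={"deltas":[[0, 0, 0, 0, 0, 0], [0, 0, 0, 0, 0, 0], [0, 0, 0, 0, 0, 0], [0, 0, 0, 0, 0, 0], [0, 0, 0, 0, 0, 0]]},
  aperture=0,
)

```text
time: 30.35
tool_pos: [0.4532, 0.1078, 0.0338]
ee_rot: [[-0.364, 0.931, 0.003], [0.931, 0.364, 0.0], [-0.001, 0.003, -1.0]]
contact_force: [-0.8, -1.1, 5.5]
width: 0.0087
gripper_force: 59.3
```

```bash
python3 -c "
from h import *
to([.4512,.1077,.031],.373+np.pi/2)"
```

```text
t 30.35 tcp [0.4532 0.1078 0.0338] frame [-0.0244  0.5196  0.0338] yaw 1.9435208144130756 w 0.008706409759485813 gf 59.2600017786026 F [-0.8397 -1.0996  5.5393]
delta tool [ 0.0006 -0.0019  0.0028] rz -0.000275512381820997 tilt [ 0.0027  0.0001 -1.    ] j [ 0.0765  0.4175 -0.6046  0.546  -0.0001  1.2746]
```

>>> pendant(
  motion={"deltas":[[0, 0, -0.03, 0, 0, 0], [0, 0, -0.038, 0, 0, 0], [0, 0, -0.03, 0, 0, 0], [0, 0, 0, 0, 0, 0], [0, 0, 0, 0, 0, 0]]},
)

```text
time: 30.77
tool_pos: [0.4537, 0.1079, 0.1328]
ee_rot: [[-0.364, 0.931, 0.005], [0.931, 0.364, 0.0], [-0.002, 0.005, -1.0]]
contact_force: [-0.0, -0.4, -0.9]
width: 0.0087
gripper_force: 59.1
```

```bash
python3 -c "
from h import *
to(W([0,.2896,.13]),YAW+np.pi/2)"
```

```text
t 30.7667 tcp [0.4537 0.1079 0.1328] frame [-0.0239  0.5196  0.1328] yaw 1.9436403992837321 w 0.008737669518401181 gf 59.08030450344086 F [-0.0326 -0.4257 -0.8795]
delta tool [-0.2256 -0.051   0.0029] rz 0.3258440724888356 tilt [ 0.0053  0.0004 -1.    ] j [ 0.0766  0.275  -0.4884  0.8021 -0.      1.2745]
```

>>> pendant(
  motion={"deltas":[[-0.0376, -0.0085, 0, 0, 0, 0], [-0.0376, -0.0085, 0, 0, 0, 0], [-0.0376, -0.0085, 0, 0, 0, 0], [-0.0376, -0.0085, 0, 0, 0, 0], [-0.0376, -0.0085, 0, 0, 0, 0], [-0.0376, -0.0085, 0, 0, 0, 0], [0, 0, 0, 0, 0, 0]]},
)

```text
time: 31.35
tool_pos: [0.4877, -0.127, 0.1299]
ee_rot: [[-0.36, 0.933, 0.001], [0.933, 0.36, -0.003], [-0.003, 0.0, -1.0]]
contact_force: [-0.3, 0.1, -0.2]
width: 0.0085
gripper_force: 59.0
```

>>> pendant(
  motion={"deltas":[[0, 0, 0, 0, 0, 0.1086], [0, 0, 0, 0, 0, 0.1086], [0, 0, 0, 0, 0, 0.1086], [0, 0, 0, 0, 0, 0], [0, 0, 0, 0, 0, 0], [0, 0, 0, 0, 0, 0]]},
)

```text
time: 31.85
tool_pos: [0.4864, -0.1207, 0.13]
ee_rot: [[-0.051, 0.999, -0.001], [0.999, 0.051, 0.0], [0.0, -0.001, -1.0]]
contact_force: [0.6, 0.6, -1.4]
width: 0.0084
gripper_force: 59.0
```

```bash
python3 -c "
from h import *
to(W([0,.289,.0598]),YAW+np.pi/2)"
```

```text
t 31.85 tcp [ 0.4864 -0.1207  0.13  ] frame [-0.002   0.2897  0.13  ] yaw 1.621633691614421 w 0.008423365820424215 gf 58.96367132663727 F [ 0.5898  0.5879 -1.3882]
delta tool [-0.0007  0.002   0.0702] rz 0.003837364819524458 tilt [-0.0006  0.0003 -1.    ] j [-0.3892  0.3421 -0.3978  0.8316  0.      1.1307]
```

>>> pendant(
  motion={"deltas":[[-0.0006, 0.0018, 0.025, 0, 0, 0], [0, 0, 0.025, 0, 0, 0], [0, 0, 0.007, 0, 0, 0], [0, 0, 0.003, 0, 0, 0], [0, 0, 0.003, 0, 0, 0], [0, 0, 0.003, 0, 0, 0], [0, 0, 0.002, 0, 0, 0], [0, 0, 0.002, 0, 0, 0], [0, 0, 0, 0, 0, 0], [0, 0, 0, 0, 0, 0]]},
)

```text
time: 32.68
tool_pos: [0.4887, -0.1215, 0.0607]
ee_rot: [[-0.047, 0.999, 0.0], [0.999, 0.047, -0.0], [-0.0, 0.0, -1.0]]
contact_force: [-0.1, -0.9, -1.2]
width: 0.0089
gripper_force: 58.9
```

```bash
python3 -c "
from h import *
to(W([0,.289,.0598]),YAW+np.pi/2)"
```

```text
t 32.6833 tcp [ 0.4887 -0.1215  0.0607] frame [0.0003 0.2888 0.0607] yaw 1.6181173624456056 w 0.008854178864861359 gf 58.90510082244873 F [-0.1128 -0.886  -1.2111]
delta tool [ 0.0002 -0.0003  0.0009] rz 0.00032103565070906726 tilt [ 0.0004 -0.0002 -1.    ] j [-0.389   0.4333 -0.4763  0.6609  0.      1.1345]
```

>>> pendant(
  motion={"deltas":[[0, 0, 0.0005, 0, 0, 0], [0, 0, 0, 0, 0, 0], [0, 0, 0, 0, 0, 0], [0, 0, 0, 0, 0, 0], [0, 0, -0.015, 0, 0, 0], [0, 0, -0.035, 0, 0, 0], [0, 0, -0.035, 0, 0, 0], [0, 0, -0.035, 0, 0, 0], [0, 0, 0, 0, 0, 0]]},
  aperture=0.045,
)

```text
time: 33.43
tool_pos: [0.4917, -0.1227, 0.1862]
ee_rot: [[-0.047, 0.999, 0.009], [0.999, 0.047, -0.004], [-0.004, 0.008, -1.0]]
contact_force: [1.6, -0.6, 0.4]
width: 0.045
gripper_force: 0.0
```

>>> pendant(
  motion={"deltas":[[-0.02, -0.03, 0, 0, 0, 0], [-0.02, -0.03, 0, 0, 0, 0], [-0.02, -0.03, 0, 0, 0, 0], [-0.02, -0.03, 0, 0, 0, 0], [-0.02, -0.03, 0, 0, 0, 0], [-0.02, -0.03, 0, 0, 0, 0], [0, 0, 0, 0, 0, 0], [0, 0, 0, 0, 0, 0]]},
)

```text
time: 34.1
tool_pos: [0.3133, -0.2509, 0.1801]
ee_rot: [[-0.043, 0.999, 0.0], [0.999, 0.043, -0.0], [-0.0, 0.0, -1.0]]
contact_force: [0.6, -0.1, 0.3]
width: 0.045
gripper_force: 0.0
```

```bash
python3 - <<'E'
from h import *
np.set_printoptions(linewidth=250)
t=snap("t15","top");s=snap("s15");t0=cv2.imread("pics/t0.png")
for y in(.1534,.2215,.2896):
    print(y);print(rect(t,"top",np.arange(-.044,.036,.004),y+np.arange(-.036,.037,.004),.042))
for n,im in(("t0",t0),("t15",t)):print(n,rect(im,"top",np.arange(-.105,-.06,.012),np.arange(-.02,.03,.003),.128))
xs=np.arange(-.052,-.042,.002);ys=np.arange(.302,.338,.002);print((ys*1e3).round().astype(int));print(rect(t,"top",xs,ys,.018))
E
```

```text
0.1534
[[139  81  97 145 159 141 121 124 150 168 166 168 168 172 173 172 169 149 134]
 [133 118 123 136 128 109 101  86 105 107 105  98 112 152 157 159 157 149 149]
 [154 187 189 181 148 116 100  57  63  63  76  76 116 186 194 193 192 191 192]
 [147 195 191 160 121 105  83  38  27  25  58  64  91 160 190 198 197 198 198]
 [141 185 159 124  92  69  57  40  25  25  61  71  50  81 139 186 200 199 184]
 [127 152 124  95  59  54  59  45  35  34  46  52  48  54  77 140 189 187 149]
 [105 117  99  60  46  49  55  68  94 109  97  69  43  50  62  74 132 146 120]
 [102 111  75  43  47  60 104 139 152 160 155 139 100  50  53  58  64 104 112]
 [ 96  96  52  37  49  97 131 139 146 161 163 163 149  91  44  57  52  71  92]
 [ 90  
[... 4389 characters left out ...]
157 157 156]
 [134 141 144 136 133 134 135 134 156 167 154 150 154 155 155 153 155]
 [ 90  89  89  89  89  86  86 115 158 164 124  95  97 100  98  99 100]
 [ 91  89  90  88  82  78  89 120 160 163 124  91  83  83  92  93  93]]
[302 304 306 308 310 312 314 316 318 320 322 324 326 328 330 332 334 336 338]
[[119 108 101 101 108 115 112 109 107 107 104 101 104 121 140 152 155 152 147]
 [150 128 111 110 122 138 143 140 128 116 110 115 122 139 154 164 164 158 154]
 [173 144 120 117 130 153 167 165 149 131 122 127 136 155 172 178 173 163 160]
 [175 148 124 119 131 154 173 176 161 142 130 132 139 161 182 187 178 163 160]
 [154 137 123 119 126 144 163 168 158 142 129 128 131 154 180 186 175 158 156]]
```

The last check shows bar handles in all three nests, the pin down as after the drop, and the rail profile at the mark unchanged. Every cell went down to floor height without contact force. I'm handing in.

>>> pendant(
  motion={"deltas":[[0, 0, -0.03, 0, 0, 0], [0, 0, -0.03, 0, 0, 0], [0, 0, 0, 0, 0, 0], [0, 0, 0, 0, 0, 0]]},
)

```text
time: 34.53
tool_pos: [0.3161, -0.2498, 0.2411]
ee_rot: [[-0.05, 0.999, 0.002], [0.999, 0.05, -0.002], [-0.002, 0.002, -1.0]]
contact_force: [0.7, 0.5, -0.6]
width: 0.045
gripper_force: 0.0
```

```bash
python3 -c "
from plant import manip
print(manip.close_job())"
```

```text
the job is handed in; nothing more can be done
None
```

The job is handed in: the carriage pointer measures within about 1–2 mm of the white line (I overshot by about 11 mm while winding and turned back before dropping the pawl), the pawl is back on the teeth, all three cells went down to floor height in nests a, b and c without contact force, and I never moved near the mount, screwdriver or lens tube on purpose, though I did not check them in the last picture.

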